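# Roll a dowel onto the drilling line and clamp it

## Robot

A 6-joint arm with a two-finger parallel gripper is mounted at the origin on the work surface; the furniture and walls round the work are solid. World frame = base frame: x ahead of the robot, y to its left, z up, the work surface at z = 0. Lengths are in mm, angles in rad, forces in N, time in s.
With the tool pointing down it reaches from about 350 to 875 mm from the base axis. Payload 4.2 kg.
Tool frame: the origin (TCP) lies where the fingers leave the gripper's body, on its centre line; the fingertips stand 73 mm ahead of it and the grasp point (between the pads) lies 54 mm ahead of it; z points along the fingers, y is the direction in which the jaws open and shut (so a half turn about z gives the same grasp; the last joint's range is limited). The gripper opens to 85 mm and grips with 20 to 120 N. Pads are 22 mm wide; open, the fingers measure 114 mm over their backs; the gripper's body (76 mm by 85 mm) begins 54 mm behind the grasp point. The pads swing forward as they close: fully open they stand 13 mm farther back than shut.
Start: joints at [1.37, 0.385, 0.008, 0, -1.194, -0.259], TCP at [277.322, 560.082, 303.912] pointing down, gripper open.
Joint ranges: [-3.14, 3.14], [-1.21, 2.06], [-1.07, 1.41], [-3.16, 2.05], [-2.99, -0.16], [-3.1, 3.1]. Speed limits (rad/s): [2.79, 2.79, 3.14, 3.14, 3.14, 3.14].

## Interface

Orientations are given as a unit quaternion [x, y, z, w].
In Python, from bench import arm gives the robot as it stands.
- The arm moves only by the tool apply_moves, never from a script. Its argument "increments" is a list that holds one entry, the list of rows, each a list of 7 numbers: the shift along the tool's x, y, z scaled (see below), then the turn, a rotation vector about the tool's x, y, z scaled (see below), then the gripper's target within -1 to 1 (fully open at 1, half-way at 0, shut at -1). A call has 1 to 10 rows; each row is the pose to reach, as a shift and turn from the pose commanded when the call began, along the tool's axes at that moment; what a row does not reach only later rows make up. The controller multiplies each number of a shift by 100 mm and each number of a turn by 0.5 rad. A row lasts 1/10 s, in which the tool goes at most 50 mm and 8.59 degrees, less where a joint would pass 70% of its speed; a pose out of reach is approached as far as the arm can. A call with a number of a shift or a turn outside -1 to 1 is refused whole. A call with a gripper value outside its range is refused whole. The fingers move at their own pace and stop on an object; the grip force is fixed at half the most. Time passes only in rows, so rows that repeat a pose let the fingers close. It gives the time, the measured TCP pose, the force and the opening at its end, in the units of the state.
- arm.read_state(): the state, without advancing time (a new reading comes with each control period).
- arm.get_image(name): name is "scene" or "top" or "wrist"; returns a dict with "img" (384x512x3 uint8, red, green, blue), "fx", "fy", "cx", "cy" (pixels), "pose" (4x4, takes a point from camera to world coordinates). Camera axes: x right, y up, looking along -z (the intrinsics and any distortion apply to the point x, -y, -z); pixel columns grow to the right and rows downward; lengths in mm; the calibration is good to about 2 mm. A picture is of the moment at which its call begins. There is no depth.
- arm.job_done(): hands the job in, once; it reports no verdict.
Trained networks look in a picture, given as the dict that the camera call returned (one of the last four; its "shot" number tells which), for a name from the list of things; names that differ only in an ending like _2 or _b are one class to them, and where a whole thing is asked for, a point or a joint stands for the part that bears it (a point fixed in the world has none). Each returns a list of dicts, best first, with "conf" (0 to 1); they miss things now and then, are a little off and sometimes report something else, mostly with a low value. They report only what shows in the picture. A call takes as long as a camera call.
- arm.outline_of(label, picture): "pixels" (384x512 bool, what is visible of it) and "box" ([centre column, centre row, width, height] in pixels, round what is visible of it).
- arm.mark_of(label, picture): "at" ([column, row] in pixels: a listed point, or the origin of a listed thing).
The state is a dict: "clock": time; "joints": joint angles; "joint_vel": joint speeds; "joint_efforts": joint torques, N m; "position": TCP position; "ee_rot": TCP orientation; "contact_force": force on the tool from outside, world axes, zero at the start; "wrist_torque": the same for the moment, N m; "gripper_width": finger opening in mm.
Only numpy, scipy, OpenCV 4.12 (cv2) and the standard library are available. Lean on these libraries where they do the work, as an engineer would, in place of code of your own. Each camera call takes 0.05 s, during which the arm holds its last target.

## Task

Set the round dowel up for cross-drilling: with your fingertips on its top, roll it across the drilling board until it lies along the pencilled line, centred over it. Then press the blue handle of the toggle clamp all the way down so that the rubber pad holds the dowel there. Pick nothing up, and leave the square bar, the tall block and the tape measure alone.

Things in the scene. Friction and masses are not known exactly. Their poses are not given: they have to be found in the camera images.
- jig: Plywood drilling board screwed to the bench, 305 (x) by 240 (y) mm, top at z = 18 mm; origin on its underside below the middle of the pencilled line. The line (dark, 2.5 mm wide) runs along the board's y axis at x = 0, full width. Board from x = -150 to +155 mm, with a 6 mm high edge strip at x = -142. The dowel starts at -x; the clamp's foot fills x = 62 to 124 mm, 46 mm wide, its cheeks 71 mm high.
- dowel: Round wooden dowel, 33 mm in diameter, 165 mm long, about 90 g, lying on the board within 4 degrees of the line's direction; its own y axis is its length. Its origin is a point of its skin (the underside at the start) that turns with it: use point dowel_center. Rolling, its top moves twice as far as its centre. It has fine flats: it settles in steps of about 4 mm and does not roll on far.
- dowel_center (a point): Centre of the dowel, on its axis, halfway along; 34.5 mm above the bench while it lies on the board (its crown is 51 mm above the bench).
- clamp_handle (a joint): Angle of the clamp's handle: 0 = open (sloping up at 56 degrees), grows as it is pressed down, stop at 0.873 rad (all the way down, 6 degrees above level; stays where it is left). Turns about the board's y, on a pin at x = 103, y = 0, z = 60 mm in the board's frame; stiff by friction, about 7 N across the grip to move it, 13 N at the end. A linkage swings the arm from leaning back (118 degrees) down to level.
- handle_grip (a point): On the axis of the handle's blue round grip (17 mm thick; from 34 to 87 mm from the pin), 70 mm from the pin. Open it lies at x = 142, y = 0, z = 118 mm in the board's frame, shut at x = 173, z = 67 mm.
- clamp_pad: Black rubber pad, 22 mm across, on the clamp arm; origin in the middle of its face. Open it stands at about x = 96, z = 140 mm in the board's frame, facing the line; shut it faces down at x = 0, y = 0 and squeezes a dowel lying on the line with about 2 N (sprung, 1.5 N/mm).
- square_bar: Square wooden bar, 31 x 31 x 165 mm, lying beside the board; origin under its centre. Leave alone.
- block_tall: Upright wooden block 44 x 45 x 68 mm standing beside the board; origin under its centre. Leave alone.
- tape_measure: Black and yellow tape measure, 94 x 139 x 41 mm, lying left of the board; origin under its centre. Leave alone.

How it is judged:
By the outcome, as a careful person would: the job done as asked, in the order asked, and still so for the second after the job is handed in, with the robot touching nothing.
It also fails if it takes over 67 s, if anything falls off the work surface, if the arm or the gripper's body presses on something with over 40 N, if the wrist force passes 120 N, or if a joint passes its speed limit or range.

## Working session

There is one attempt and no reset: what is moved stays moved. The work goes in short steps, Python scripts to look and compute and a tool call to move; the robot and the scene stay as the last step left them, time stands still between calls to the robot, and variables do not carry over. Pictures are saved under pics/ and viewed, and the job is handed in when it is done.

Besides the shell and the picture viewer there is one more tool, called after "Request:" as name(argument=value, ...) on one line, values as JSON. apply_moves: Moves the arm, as the interface text tells. Shifts and turns lie within -1 to 1; 1 stands for 100 mm of shift or 0.5 rad of turn. Its arguments: {"type":"object","properties":{"increments":{"type":"array"}},"required":["increments"]}

```bash
ls; mkdir -p pics; python3 - <<'E'
from bench import arm
import cv2,numpy as np
s=arm.read_state();print(s)
for n in ["scene","top","wrist"]:
    p=arm.get_image(n);cv2.imwrite(f"pics/a_{n}.png",p["img"][:,:,::-1])
    print(n,p["fx"],p["fy"],p["cx"],p["cy"],np.round(p["pose"],3).tolist(),[k for k in p])
    for l in ["jig","dowel","dowel_center","handle_grip","clamp_pad","square_bar","block_tall","tape_measure"]:
        m=arm.mark_of(l,p);print(l,[(x["at"],round(x["conf"],2)) for x in m[:2]])
E
```

```text
pics
{'clock': 0.0, 'joints': array([ 1.36956854e+00,  3.85548657e-01,  6.61375413e-03, -5.21468635e-04,
       -1.19400244e+00, -2.58593626e-01]), 'joint_vel': array([ 5.09017265e-05, -9.37470507e-04, -4.55694596e-04, -3.72015596e-04,
        1.75429777e-03, -3.16368421e-04]), 'joint_efforts': array([ 7.93078857e-05, -3.92288625e+01,  1.88390905e+01,  4.18587148e+00,
       -4.71942229e-03, -2.89868396e-08]), 'position': array([277.15258239, 559.70354183, 302.81812454]), 'ee_rot': array([ 9.73664235e-01, -2.27984107e-01, -2.11539982e-04,  1.07701692e-03]), 'contact_force': array([-0.1021018 ,  0.35836286, -0.78897048]), 'wrist_torque': array([-0.0380189 , -0.00348149, -0.00795326]), 'gripper_width': 85.66876901023906}
scene 395.49575049117834 395.49575049117834 254.70166556287342 195.2203190741969 [[-0.883, 0.362, -0.298, 260.029], [-0.469, -0.673, 0.572, 604.607], [0.006, 0.645, 0.764, 836.235], [0.0, 0.0, 0.0, 1.0]] ['img', 'fx', 'fy', 'cx', 'cy', 'pose', 'shot']
jig [([274.0, 184.3], 0.71)]
dowel [([293.0, 165.5], 0.75)]
dowel_center [([289.9, 159.6], 0.86)]
handle_grip [([236.5,
[... 392 characters left out ...]
, 'pose', 'shot']
jig [([299.8, 193.2], 0.98)]
dowel [([325.1, 198.1], 0.59)]
dowel_center [([328.1, 198.6], 0.78)]
handle_grip [([253.1, 176.6], 0.58), ([271.2, 179.1], 0.31)]
clamp_pad [([269.5, 182.6], 0.39)]
square_bar [([323.7, 146.7], 0.95), ([325.9, 200.1], 0.55)]
block_tall [([273.6, 128.8], 0.53)]
tape_measure [([180.3, 260.6], 0.77)]
wrist 316.54609439802516 316.54609439802516 257.0347410736929 189.57091626730258 [[-0.443, 0.864, 0.241, 338.663], [-0.896, -0.427, -0.119, 530.116], [0.0, -0.268, 0.963, 373.344], [0.0, 0.0, 0.0, 1.0]] ['img', 'fx', 'fy', 'cx', 'cy', 'pose', 'shot']
jig []
dowel []
dowel_center []
handle_grip []
clamp_pad []
square_bar []
block_tall []
tape_measure []
```

View pics/a_scene.png

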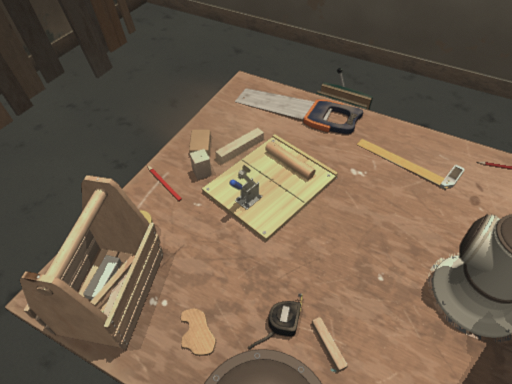

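View pics/a_top.png

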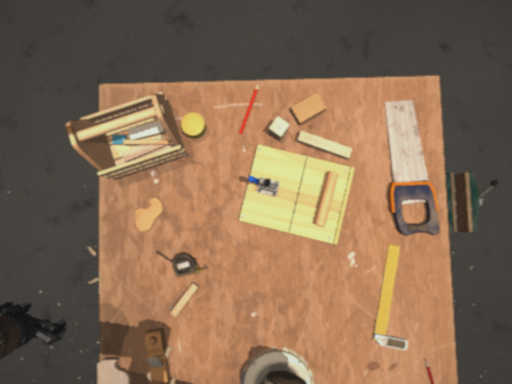

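The top view shows the board at about (298,193), the pencilled line running from (305,155) to (290,233) and the dowel at (327,198). The clamp and blue handle are at (262,184). Next I'll fit the positions coarsely.

```bash
cat > h.py <<'E'
import numpy as np,cv2
def ray(p,uv):
    d=np.array([(uv[0]-p["cx"])/p["fx"],-(uv[1]-p["cy"])/p["fy"],-1.]);P=np.array(p["pose"]);return P[:3,3],P[:3,:3]@d
def at(p,uv,z):
    o,d=ray(p,uv);return o+d*(z-o[2])/d[2]
def proj(p,X):
    P=np.array(p["pose"]);c=(np.atleast_2d(X)-P[:3,3])@P[:3,:3];return np.c_[p["cx"]+p["fx"]*c[:,0]/-c[:,2],p["cy"]-p["fy"]*c[:,1]/-c[:,2]]
def b2w(pose,X):
    x,y,t=pose;X=np.atleast_2d(X).astype(float);c,s=np.cos(t),np.sin(t)
    return np.c_[x+c*X[:,0]-s*X[:,1],y+s*X[:,0]+c*X[:,1],X[:,2]]
def save(p,name,box=None,k=1,pts=[]):
    im=p["img"][:,:,::-1].copy();u0,v0=0,0
    if box: u0,v0,u1,v1=box;im=im[v0:v1,u0:u1]
    im=cv2.resize(im,None,fx=k,fy=k,interpolation=cv2.INTER_CUBIC)
    for q in pts: cv2.circle(im,(int((q[0]-u0+.5)*k),int((q[1]-v0+.5)*k)),2,(0,0,255),-1)
    cv2.imwrite("pics/"+name,im)
E
python3 - <<'E'
from bench import arm
from h import *
for n in ["top","scene"]:
    p=arm.get_image(n)
    for l in ["jig","dowel"]:
        m=arm.outline_of(l,p)[0];c=max(cv2.findContours(m["pixels"].astype(np.uint8),0,2)[0],key=cv2.contourArea)
        # subtlety: undistort to plane
        zz=18 if l=="jig" else 34.5
        w=np.array([at(p,q[0],zz)[:2] for q in c],np.float32)
        print(n,l,m["conf"],cv2.minAreaRect(w))
    print([at(p,arm.mark_of(l,p)[0]["at"],z).round(1) for l,z in [("jig",0),("dowel_center",34.5),("handle_grip",118),("clamp_pad",140)]])
    save(p,f"b_{n}.png",(220,110,370,260) if n=="top" else (180,110,350,250),4)
E
```

```text
top jig 0.78 ((567.8988647460938, -76.14976501464844), (308.6636047363281, 243.92254638671875), 74.97857666015625)
top dowel 0.91 ((551.4454345703125, -161.2368927001953), (35.34065628051758, 170.32638549804688), 73.17420196533203)
[array([564.1, -79.4,   0. ]), array([ 554.2, -163.8,   34.5]), array([612. ,  54.1, 118. ]), array([586.5,  12.5, 140. ])]
scene jig 0.79 ((562.3634033203125, -70.94230651855469), (316.9031677246094, 249.39620971679688), 75.15209197998047)
scene dowel 0.79 ((551.1290893554688, -160.65264892578125), (51.22560501098633, 178.12623596191406), 73.8495864868164)Traceback (most recent call last):
  File "<stdin>", line 11, in <module>
IndexError: list index out of range
```

View pics/b_top.png

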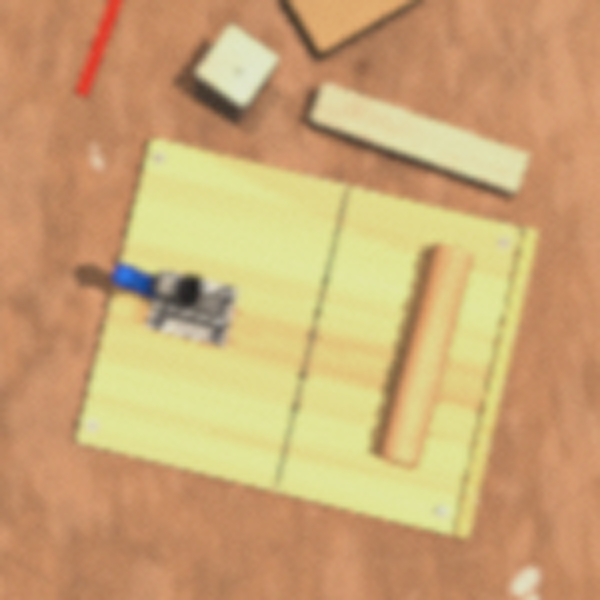

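```bash
cat >> h.py <<'E'
from scipy.spatial.transform import Rotation as R
def plan(s,pos,yaw_y_deg,n=12):
    """steps to world pos, tool down, tool y heading yaw_y_deg"""
    p=np.array(s["position"]);r=R.from_quat(s["ee_rot"])
    a=np.deg2rad(yaw_y_deg);ty=np.array([np.cos(a),np.sin(a),0]);tz=np.array([0,0,-1.]);T=R.from_matrix(np.c_[np.cross(ty,tz),ty,tz])
    for i in range(n):
        d=r.inv().apply(np.array(pos)-p)/100;w=(r.inv()*T).as_rotvec()/.5
        if np.abs(d).max()<.003 and np.abs(w).max()<.006:break
        k=min(1,1/max(np.abs(d).max(),1e-9));d=np.round(d*k,2 if k<1 else 3);k=min(1,1/max(np.abs(w).max(),1e-9));w=np.round(w*k,2 if k<1 else 3)
        print(i,d.tolist(),w.tolist());p=p+r.apply(d*100);r=r*R.from_rotvec(w*.5)
E
python3 - <<'E'
from bench import arm
from h import *
s=arm.read_state();plan(s,[530,-150,300],165)
p=arm.get_image("scene");save(p,"b_scene.png",(180,110,350,250),4)
E
```

```text
0 [1.0, 0.97, 0.01] [-0.0, -0.0, 1.0]
1 [1.0, 0.28, 0.0] [-0.0, -0.0, 1.0]
2 [1.0, -0.24, 0.01] [-0.0, -0.0, 0.746]
3 [1.0, -0.69, 0.01] [-0.0, -0.0, -0.0]
4 [1.0, -0.69, 0.0] [-0.0, -0.0, -0.0]
5 [1.0, -0.69, 0.01] [-0.0, -0.0, -0.0]
6 [0.356, -0.246, -0.001] [-0.0, -0.0, -0.0]
```

View pics/b_scene.png

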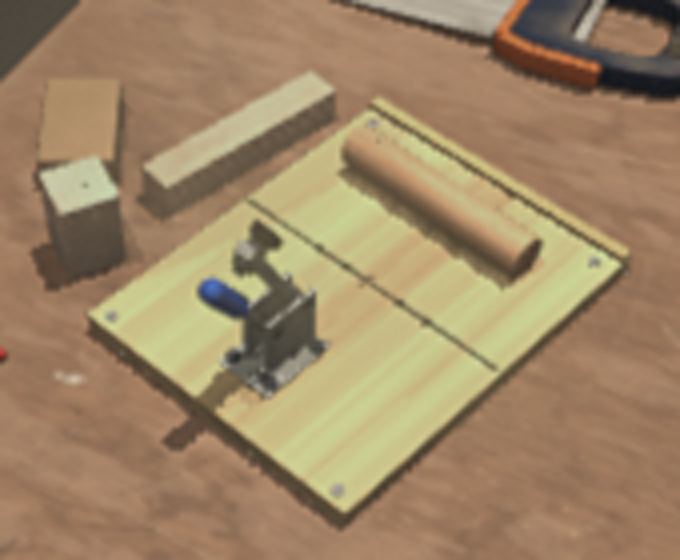

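Request:
apply_moves(increments=[[[0.5,0.48,0,0,0,0.3,1],[1.0,0.97,0.0,0,0,0.6,1],[1.0,0.97,0.0,0,0,0.8,1],[1.0,0.97,0.01,0,0,1.0,1]]])

```text
clock: 2.45
position: [324.7, 424.8, 303.7]
ee_rot: [0.885, -0.465, -0.0, 0.0]
contact_force: [-0.4, 1.1, 0.9]
gripper_width: 85.6
```

Request:
apply_moves(increments=[[[0.5,0.14,0,0,0,0.3,1],[1.0,0.28,0.0,0,0,0.6,1],[1.0,0.28,0.0,0,0,0.8,1],[1.0,0.28,0,0,0,1.0,1]]])

```text
clock: 2.85
position: [358.8, 329.1, 303.5]
ee_rot: [0.743, -0.669, -0.0, -0.0]
contact_force: [0.0, 0.5, 0.7]
gripper_width: 85.5
```

Request:
apply_moves(increments=[[[0.5,-0.12,0,0,0,0.3,1],[1.0,-0.24,0.0,0,0,0.6,1],[1.0,-0.24,0.0,0,0,0.746,1]]])

```text
clock: 3.15
position: [393.6, 230.2, 303.0]
ee_rot: [-0.605, 0.796, -0.0, -0.0]
contact_force: [0.2, 0.7, -0.5]
gripper_width: 85.6
```

Request:
apply_moves(increments=[[[0.4,-0.28,0,0,0,0,1],[0.8,-0.55,0.0,0,0,0,1],[1.0,-0.69,0.0,0,0,0,1]]])

```text
clock: 3.45
position: [434.2, 117.2, 303.2]
ee_rot: [-0.608, 0.794, -0.0, 0.0]
contact_force: [-0.2, 0.3, 0.2]
gripper_width: 85.3
```

Request:
apply_moves(increments=[[[0.4,-0.28,0,0,0,0,1],[0.8,-0.55,0.0,0,0,0,1],[1.0,-0.69,0.0,0,0,0,1]]])

```text
clock: 3.75
position: [475.2, 2.5, 303.1]
ee_rot: [-0.608, 0.794, -0.0, 0.0]
contact_force: [1.5, 0.1, 0.3]
gripper_width: 85.4
```

Request:
apply_moves(increments=[[[0.4,-0.28,0,0,0,0,1],[0.8,-0.55,0.0,0,0,0,1],[1.0,-0.69,0.0,0,0,0,1],[1.0,-0.69,0.0,0,0,0,1]]])

```text
clock: 4.15
position: [516.1, -111.9, 302.5]
ee_rot: [-0.607, 0.795, -0.0, -0.0]
contact_force: [-0.3, 0.7, -0.0]
gripper_width: 85.4
```

```bash
python3 - <<'E'
from bench import arm
from h import *
p=arm.get_image("wrist");save(p,"c_wrist.png")
s=arm.read_state();print(s["clock"],s["position"],s["ee_rot"],s["contact_force"],s["joints"]);plan(s,[530,-150,300],165)
for l,z in [("jig",0),("dowel_center",34.5),("handle_grip",118),("clamp_pad",140)]:
  for m in arm.mark_of(l,p)[:1]: print(l,m["conf"],m["at"],at(p,m["at"],z).round(1))
m=arm.outline_of("dowel",p)
if m:
  c=max(cv2.findContours(m[0]["pixels"].astype(np.uint8),0,2)[0],key=cv2.contourArea)
  print(cv2.minAreaRect(np.array([at(p,q[0],34.5)[:2] for q in c],np.float32)))
E
```

```text
4.2 [ 515.58548836 -110.56408297  302.54027683] [-6.07465229e-01  7.94346207e-01  2.02952687e-04 -2.39587976e-04] [-0.45175095  0.22931672  0.03780393] [ 9.66051899e-02  2.19911798e-01 -2.32121796e-01 -1.01905217e-04
 -1.11938399e+00 -3.61625623e-01]
0 [0.343, -0.242, 0.025] [0.001, -0.0, -0.007]
jig 0.77 [225.1, 197.8] [566.4 -77.7   0. ]
dowel_center 0.7 [213.6, 129.6] [ 550.1 -161.9   34.5]
((551.1419067382812, -161.11770629882812), (33.60350036621094, 171.8409881591797), 73.18580627441406)
```

View pics/c_wrist.png

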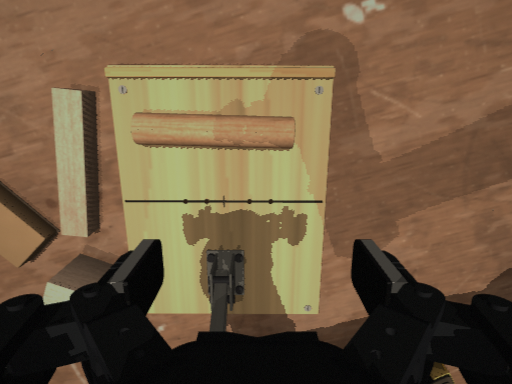

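The wrist view is clear: line along row 201 from column 125 to 322, centre tick at (224,201), dowel from (132,128) to (295,132). I'll fit the line precisely from its dark pixels.

```bash
cat >> h.py <<'E'
def linefit(p,pose):
    """refine line: sample perpendicular profiles around predicted line"""
    g=p["img"].astype(float).sum(2);pts=[];
    for y in np.arange(-112,113,2.):
        if abs(y)<4: continue
        xs=np.arange(-9,9.01,.5);uv=proj(p,b2w(pose,np.c_[xs,0*xs+y,0*xs+18])).astype(np.float32)
        v=cv2.remap(g.astype(np.float32),uv[:,0].reshape(1,-1),uv[:,1].reshape(1,-1),1)[0]
        w=np.clip(np.median(v)-v-60,0,None)
        if v.min()<np.median(v)-100 and w.sum()>0 and w[0]==0 and w[-1]==0:
            pts.append(b2w(pose,[[ (w*xs).sum()/w.sum(),y,18]])[0,:2])
    return np.array(pts)
def tobd(pose,X):
    x,y,t=pose;d=np.array(X)[:2]-[x,y];return np.array([d@[np.cos(t),np.sin(t)],d@[-np.sin(t),np.cos(t)]])
E
python3 - <<'E'
from bench import arm
from h import *
p=arm.get_image("wrist")
pose=(566.8,-78.2,np.deg2rad(75))
P=linefit(p,pose);vx,vy,x0,y0=cv2.fitLine(P.astype(np.float32),2,0,.01,.01).ravel()
print(len(P),np.degrees(np.arctan2(vy,vx)),x0,y0,tobd(pose,(x0,y0)))
res=(P-[x0,y0])@[-vy,vx];print(np.abs(res).max(),res.std())
g=p["img"].sum(2);print([at(p,q,18).round(1) for q in [(125,201.5),(322.5,201.5),(224,201)]])
E
```

```text
101 -15.370271 569.3778 -80.13244 [-1.1994067  -2.99012288]
0.137689223724495 0.06059256006899501
[array([ 677.4, -104.1,   18. ]), array([453. , -44.6,  18. ]), array([564.7, -74.8,  18. ])]
```

```bash
python3 - <<'E'
from bench import arm
from h import *
p=arm.get_image("wrist");s=arm.read_state();print(s["position"])
pose=(566.8,-78.2,np.deg2rad(75))
P=linefit(p,pose);print(P[[0,50,-1]])
print(proj(p,np.c_[P[[0,50,-1]],[18]*3]))
g=p["img"].astype(int).sum(2)
for c in (150,240,310):print(c,g[194:212,c])
m=arm.outline_of("dowel",p)[0];c=max(cv2.findContours(m["pixels"].astype(np.uint8),0,2)[0],key=cv2.contourArea)
print(m["box"],cv2.minAreaRect(np.array([at(p,q[0],34.5)[:2] for q in c],np.float32)))
E
```

```text
[ 515.34420252 -108.34676475  303.23391241]
[[ 674.47537386 -109.08480419]
 [ 572.28043915  -80.92894248]
 [ 458.48330894  -49.70862415]]
[[125.86565886 196.9248774 ]
 [216.41297774 197.75740906]
 [317.10580112 198.57935722]]
150 [462 461 276 105 170 447 460 464 463 462 463 463 463 462 463 465 459 462]
240 [418 417 417 183  97 247 410 415 418 418 418 418 415 417 417 249 229 225]
310 [485 483 483 483 159  79 467 483 484 482 482 482 482 480 481 481 480 481]
[211.9, 126.2, 162.7, 39.7] ((551.3829345703125, -161.33999633789062), (34.94774627685547, 172.24868774414062), 73.0910415649414)
```

```bash
python3 - <<'E'
from h import *
im=cv2.imread("pics/c_wrist.png").astype(int).sum(2)
for c in (150,240,310):print(c,196+np.argmin(im[196:208,c]))
from bench import arm
for n in ["wrist","top","scene"]:
    p=arm.get_image(n)
    if n=="wrist": print(arm.read_state()["position"])
    pose=(569.4-3*np.sin(np.deg2rad(74.63)),-80.1+3*np.cos(np.deg2rad(74.63)),np.deg2rad(74.63))
    # corners, centre, line overlay
    C=[[-150,-120,18],[155,-120,18],[155,120,18],[-150,120,18],[0,-120,18],[0,120,18],[0,0,18]]
    uv=proj(p,b2w(pose,C));print(n,uv.round(1).tolist())
    save(p,f"d_{n}.png",{"wrist":(80,40,360,320),"top":(220,110,370,260),"scene":(180,110,350,250)}[n],{"wrist":2,"top":4,"scene":4}[n],uv)
E
```

```text
150 201
240 201
310 201
[ 515.41341243 -108.61531166  303.15741018]
wrist [[103.6, 59.6], [132.1, 311.0], [316.3, 312.4], [333.4, 61.7], [119.2, 197.1], [324.0, 198.8], [221.7, 198.0]]
top [[354.4, 168.0], [257.2, 144.1], [238.1, 220.5], [336.6, 244.9], [306.5, 156.2], [288.1, 232.9], [297.3, 194.3]]
scene [[274.2, 134.1], [200.6, 187.4], [265.1, 237.5], [337.3, 172.9], [240.3, 158.7], [304.3, 202.5], [270.8, 179.5]]
```

View pics/d_wrist.png

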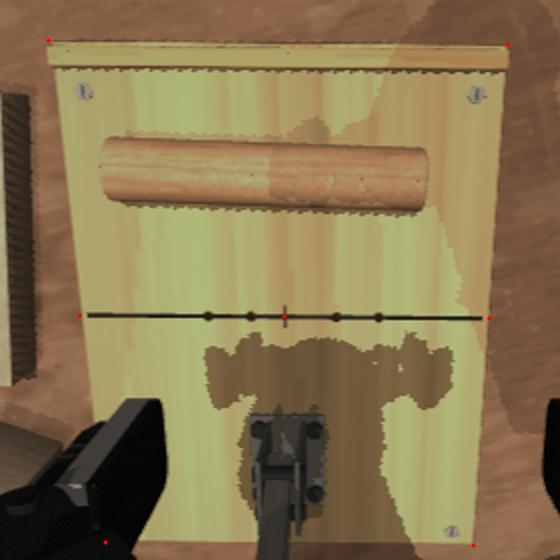

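View pics/d_top.png

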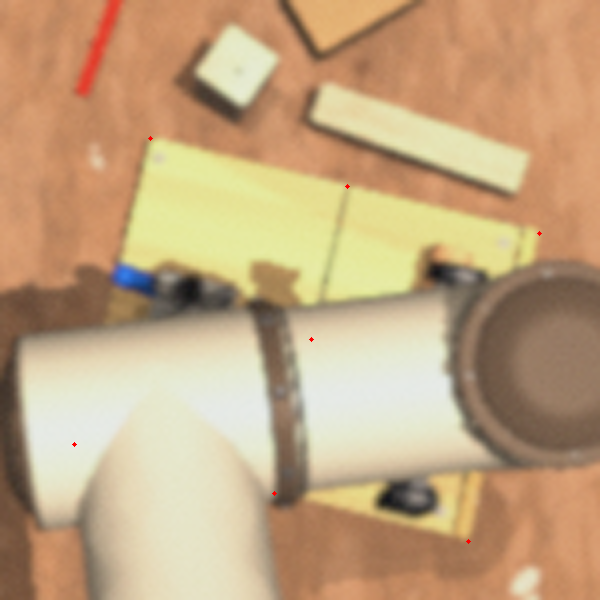

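```bash
python3 - <<'E'
from bench import arm
from h import *
pose=(566.5,-79.3,np.deg2rad(74.63));np.save("pose.npy",pose)
t=b2w(pose,[[-91,-7,135]])[0];print(t)
s=arm.read_state();print(s["position"],R.from_quat(s["ee_rot"]).as_matrix().round(4).tolist());plan(s,t,163.2)
E
```

```text
[ 549.12997356 -168.90068181  135.        ]
[ 515.45030753 -108.88511762  303.0461751 ] [[-0.2583, -0.9661, 0.0002], [-0.9661, 0.2583, 0.0], [-0.0001, -0.0002, -1.0]]
0 [0.29, -0.29, 1.0] [-0.0, 0.0, 0.064]
1 [0.197, -0.196, 0.681] [-0.0, 0.0, -0.0]
```

Request:
apply_moves(increments=[[[0.15,-0.15,0.4,0,0,0.03,1],[0.29,-0.29,0.8,0,0,0.064,1],[0.29,-0.29,1.0,0,0,0.064,1]]])

```text
clock: 5.05
position: [535.4, -145.9, 199.5]
ee_rot: [-0.595, 0.804, 0.001, -0.002]
contact_force: [-0.2, 0.4, -0.3]
gripper_width: 85.5
```

Request:
apply_moves(increments=[[[0.1,-0.1,0.3,0,0,0,1],[0.2,-0.2,0.6,0,0,0,1],[0.2,-0.2,0.68,0,0,0,1],[0.2,-0.2,0.68,0,0,0,1],[0.2,-0.2,0.68,0,0,0,1],[0.2,-0.2,0.68,0,0,0,1]]])

```text
clock: 5.65
position: [550.1, -169.4, 136.7]
ee_rot: [-0.596, 0.803, -0.001, 0.001]
contact_force: [-0.5, 0.7, -0.4]
gripper_width: 84.9
```

```bash
cat >> h.py <<'E'
def stat(arm):
    s=arm.read_state();ps=np.load("pose.npy");b=tobd(ps,s["position"]);M=R.from_quat(s["ee_rot"]).as_matrix()
    print("t",round(s["clock"],2),"board xy",b.round(1),"z",round(s["position"][2],1),"yaw",round(np.degrees(np.arctan2(M[1,1],M[0,1])),2),"F",s["contact_force"].round(1));return s
E
python3 - <<'E'
from bench import arm
from h import *
p=arm.get_image("wrist");save(p,"e_wrist.png");stat(arm)
p=arm.get_image("scene");save(p,"e_scene.png",(180,60,350,250),3);stat(arm)
E
```

```text
t 5.7 board xy [-91.2  -8. ] z 136.7 yaw 163.2 F [ 0.  0. -0.]
t 5.75 board xy [-91.3  -7.9] z 136.5 yaw 163.19 F [ 0.  -0.4 -0.3]
```

View pics/e_wrist.png

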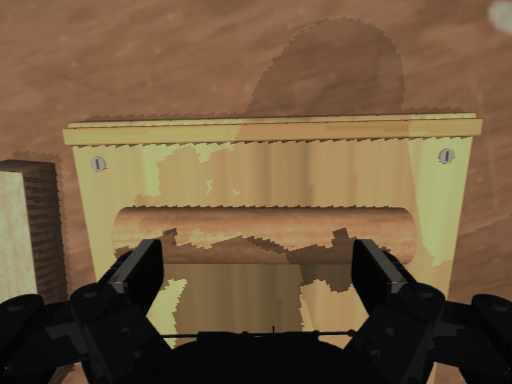

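View pics/e_scene.png

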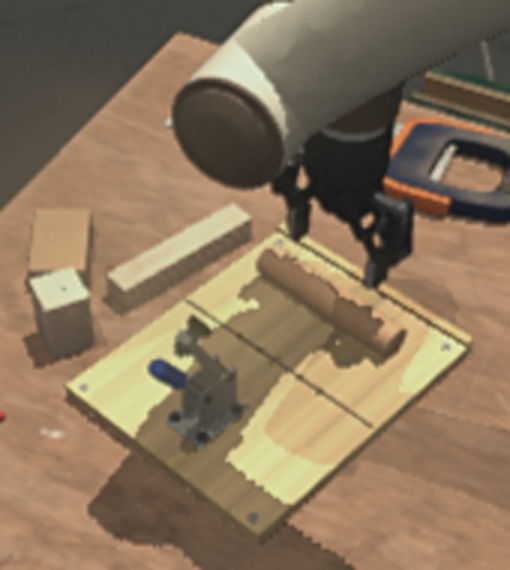

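The fingertips sit over the dowel with its ends showing beyond them. I'll lower until contact.

Request:
apply_moves(increments=[[[0,0,0.1,0,0,0,1],[0,0,0.18,0,0,0,1],[0,0,0.2,0,0,0,1],[0,0,0.22,0,0,0,1],[0,0,0.23,0,0,0,1]]])

```text
clock: 6.25
position: [549.3, -169.8, 111.5]
ee_rot: [-0.596, 0.803, 0.0, -0.0]
contact_force: [-0.2, -0.3, 0.1]
gripper_width: 85.5
```

Request:
apply_moves(increments=[[[0,0,0.01,0,0,0,1],[0,0,0.02,0,0,0,1],[0,0,0.02,0,0,0,1]]])

```text
clock: 6.55
position: [549.5, -169.8, 110.5]
ee_rot: [-0.596, 0.803, -0.0, 0.0]
contact_force: [0.1, -0.5, 2.3]
gripper_width: 85.5
```

Request:
apply_moves(increments=[[[0,0,0.005,0,0,0,1],[0,0,0.01,0,0,0,1]]])

```text
clock: 6.75
position: [549.5, -169.9, 110.3]
ee_rot: [-0.596, 0.803, -0.0, 0.0]
contact_force: [-3.0, 0.2, 10.7]
gripper_width: 85.6
```

Request:
apply_moves(increments=[[[-0.02,0,0,0,0,0,1],[-0.05,0,0,0,0,0,1],[-0.08,0,0,0,0,0,1],[-0.11,0,0,0,0,0,1],[-0.14,0,0,0,0,0,1]]])

```text
clock: 7.25
position: [553.6, -156.4, 110.5]
ee_rot: [-0.596, 0.803, -0.0, 0.0]
contact_force: [-2.1, 1.3, 9.4]
gripper_width: 85.2
```

```bash
python3 - <<'E'
from bench import arm
from h import *
p=arm.get_image("scene");save(p,"f_scene.png",(180,60,350,250),3);stat(arm)
E
```

```text
t 7.3 board xy [-77.4  -8. ] z 110.5 yaw 163.19 F [-2.7  0.9  8.9]
```

View pics/f_scene.png

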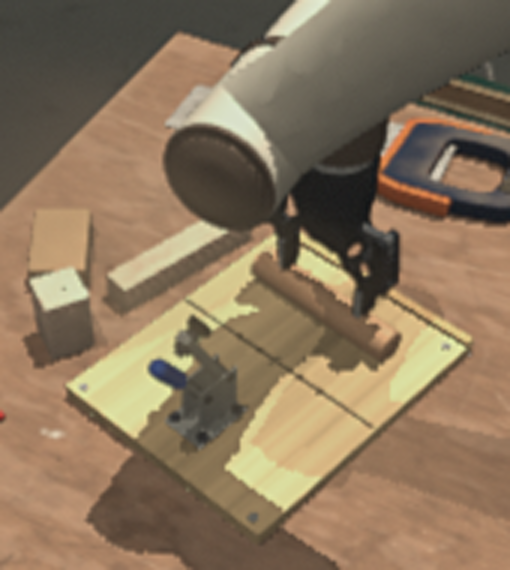

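It is rolling. I'll finish the stroke, lift and measure.

Request:
apply_moves(increments=[[[-0.03,0,0,0,0,0,1],[-0.06,0,0,0,0,0,1],[-0.09,0,0,0,0,0,1],[-0.12,0,0,0,0,0,1],[-0.15,0,0,0,0,0,1],[-0.18,0,0,0,0,0,1],[-0.2,0,0,0,0,0,1],[-0.2,0,-0.01,0,0,0,1],[-0.2,0,-0.1,0,0,0,1],[-0.2,0,-0.18,0,0,0,1]]])

```text
clock: 8.3
position: [559.2, -137.3, 127.3]
ee_rot: [-0.596, 0.803, 0.0, -0.0]
contact_force: [0.7, -0.0, -1.1]
gripper_width: 85.2
```

Request:
apply_moves(increments=[[[0.2,0,-0.1,0,0,0,1],[0.3,0,-0.2,0,0,0,1]]])

```text
clock: 8.5
position: [550.2, -166.7, 147.7]
ee_rot: [-0.596, 0.803, -0.0, 0.0]
contact_force: [0.1, -0.2, -0.4]
gripper_width: 85.3
```

```bash
cat >> h.py <<'E'
def dowel(arm,p,show=None):
    ps=np.load("pose.npy");ms=arm.outline_of("dowel",p)
    if not ms: print("no dowel");return
    m=ms[0];c=max(cv2.findContours(m["pixels"].astype(np.uint8),0,2)[0],key=cv2.contourArea)
    r=cv2.minAreaRect(np.array([at(p,q[0],34.5)[:2] for q in c],np.float32))
    mk=arm.mark_of("dowel_center",p)
    print("dowel conf",round(m["conf"],2),"board",tobd(ps,r[0]).round(1),"size",np.round(r[1],1),"ang",round(r[2]-np.degrees(ps[2]),2),"mark",[tobd(ps,at(p,k["at"],34.5)).round(1) for k in mk[:1]])
E
python3 - <<'E'
from bench import arm
from h import *
p=arm.get_image("wrist");save(p,"g_wrist.png");dowel(arm,p);s=stat(arm)
pose=np.load("pose.npy")
E
```

```text
dowel conf 0.89 board [-65.9  -5. ] size [ 37.4 178.1] ang -1.44 mark [array([-66.2,  -6.2])]
t 8.65 board xy [-88.2  -7.9] z 147.9 yaw 163.07 F [ 0.7 -1.1 -0.5]
```

View pics/g_wrist.png

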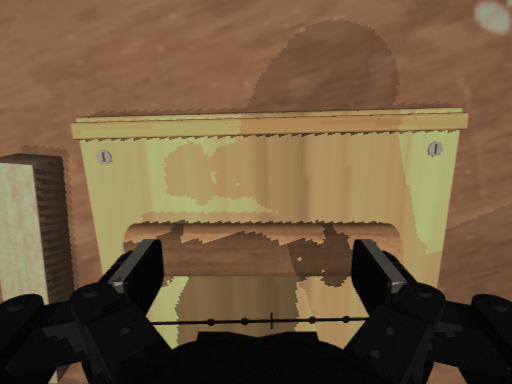

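Good: 17 mm gained, now at -66 mm with -1.4° of skew. The second stroke will include a yaw correction.

Request:
apply_moves(increments=[[[-0.14,0,0.1,0,0,0,1],[-0.14,0,0.25,0,0,0,1],[-0.14,0,0.33,0,0,0,1],[-0.14,0,0.36,0,0,0,1],[-0.14,0,0.37,0,0,0,1],[-0.14,0,0.38,0,0,0,1]]])

```text
clock: 9.25
position: [553.8, -152.1, 110.3]
ee_rot: [-0.596, 0.803, 0.001, -0.001]
contact_force: [-7.8, 1.9, 16.9]
gripper_width: 85.6
```

```bash
python3 - <<'E'
from bench import arm
from h import *
stat(arm)
E
```

```text
t 9.25 board xy [-73.6  -7. ] z 110.3 yaw 163.22 F [-7.8  1.9 16.9]
```

Request:
apply_moves(increments=[[[-0.02,0,-0.005,0,0,-0.01,1],[-0.06,0,-0.005,0,0,-0.02,1],[-0.1,0,-0.005,0,0,-0.03,1],[-0.14,0,-0.005,0,0,-0.045,1],[-0.18,0,-0.005,0,0,-0.06,1],[-0.22,0,-0.005,0,0,-0.075,1],[-0.26,0,-0.005,0,0,-0.09,1],[-0.3,0,-0.005,0,0,-0.105,1],[-0.33,0,-0.005,0,0,-0.105,1],[-0.34,0,-0.005,0,0,-0.105,1]]])

```text
clock: 10.25
position: [564.6, -119.2, 110.2]
ee_rot: [-0.617, 0.787, -0.0, -0.0]
contact_force: [-1.5, 1.5, 6.1]
gripper_width: 85.4
```

Request:
apply_moves(increments=[[[0,0,-0.02,0,0,0,1],[0,0,-0.12,0,0,0,1],[0.2,0,-0.3,0,0,0.05,1],[0.3,0,-0.4,0,0,0.05,1],[0.3,0,-0.4,0,0,0.05,1]]])

```text
clock: 10.75
position: [557.8, -150.1, 151.2]
ee_rot: [-0.606, 0.795, -0.001, 0.001]
contact_force: [0.7, -0.3, 0.2]
gripper_width: 85.3
```

```bash
python3 - <<'E'
from bench import arm
from h import *
p=arm.get_image("wrist");save(p,"i_wrist.png");dowel(arm,p);s=stat(arm)
E
```

```text
dowel conf 0.9 board [-48.6  -6.8] size [ 38.4 179.2] ang 1.03 mark [array([-49.3,  -8.1])]
t 10.9 board xy [-69.7  -9.2] z 148.9 yaw 164.72 F [ 0.1 -0.3 -0.1]
```

View pics/i_wrist.png

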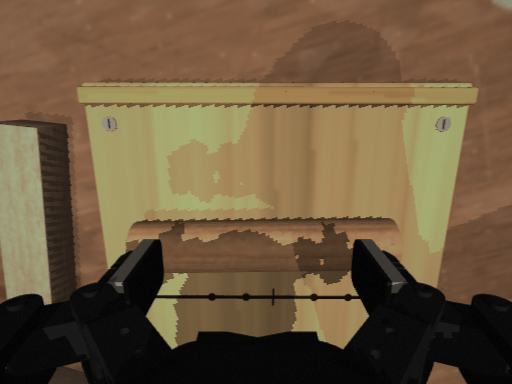

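Now at -49 mm, with about +1° of skew. Third stroke, with a small turn back.

Request:
apply_moves(increments=[[[-0.12,0.02,0.15,0,0,-0.03,1],[-0.12,0.02,0.3,0,0,-0.03,1],[-0.12,0.02,0.36,0,0,-0.03,1],[-0.12,0.02,0.38,0,0,-0.03,1],[-0.12,0.02,0.39,0,0,-0.03,1],[-0.12,0.02,0.4,0,0,-0.03,1]]])

```text
clock: 11.5
position: [558.3, -137.1, 110.3]
ee_rot: [-0.613, 0.79, 0.0, -0.0]
contact_force: [-4.3, 1.2, 9.7]
gripper_width: 85.3
```

Request:
apply_moves(increments=[[[-0.02,0,0,0,0,0,1],[-0.06,0,0,0,0,0.01,1],[-0.1,0,0,0,0,0.015,1],[-0.14,0,0,0,0,0.02,1],[-0.18,0,0,0,0,0.025,1],[-0.22,0,0,0,0,0.03,1],[-0.26,0,0,0,0,0.035,1],[-0.3,0,0,0,0,0.04,1],[-0.33,0,0,0,0,0.04,1],[-0.34,0,0,0,0,0.04,1]]])

```text
clock: 12.5
position: [567.6, -103.8, 110.4]
ee_rot: [-0.605, 0.796, -0.001, 0.001]
contact_force: [-2.0, 1.7, 5.1]
gripper_width: 85.6
```

Request:
apply_moves(increments=[[[0,0,-0.02,0,0,0,1],[0,0,-0.12,0,0,0,1],[0.2,0,-0.3,0,0,0,1],[0.3,0,-0.4,0,0,0,1],[0.3,0,-0.4,0,0,0,1]]])

```text
clock: 13.0
position: [559.5, -134.1, 151.3]
ee_rot: [-0.604, 0.797, -0.001, 0.002]
contact_force: [-0.2, 0.4, -0.3]
gripper_width: 85.6
```

```bash
python3 - <<'E'
from bench import arm
from h import *
p=arm.get_image("wrist");save(p,"j_wrist.png");dowel(arm,p);s=stat(arm)
p=arm.get_image("scene");dowel(arm,p)
E
```

```text
dowel conf 0.59 board [-31.   -8.6] size [ 37.7 178.1] ang 0.89 mark [array([-32.7,  -8. ])]
t 13.15 board xy [-53.7  -6.6] z 149.0 yaw 164.42 F [ 0.3  0.3 -0.4]
dowel conf 0.71 board [-30.4  -8.9] size [ 42.9 180.3] ang 0.73 mark [array([-33.9,  -3.5])]
```

View pics/j_wrist.png

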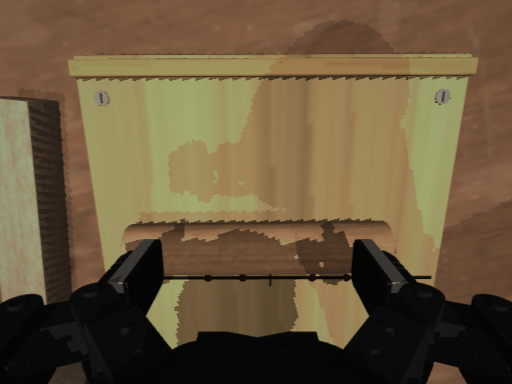

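Request:
apply_moves(increments=[[[-0.13,0,0.15,0,0,0,1],[-0.13,0,0.3,0,0,0,1],[-0.13,0,0.36,0,0,0,1],[-0.13,0,0.38,0,0,0,1],[-0.13,0,0.39,0,0,0,1],[-0.13,0,0.4,0,0,0,1]]])

```text
clock: 13.9
position: [562.4, -120.6, 110.3]
ee_rot: [-0.605, 0.796, -0.0, -0.0]
contact_force: [-3.4, 0.6, 8.7]
gripper_width: 85.1
```

Request:
apply_moves(increments=[[[-0.02,0,0,0,0,0,1],[-0.06,0,0,0,0,0,1],[-0.1,0,0,0,0,0,1],[-0.14,0,0,0,0,0,1],[-0.18,0,0,0,0,0,1],[-0.22,0,0,0,0,0,1],[-0.26,0,0,0,0,0,1],[-0.3,0,0,0,0,0,1],[-0.32,0,0,0,0,0,1],[-0.32,0,0,0,0,0,1]]])

```text
clock: 14.9
position: [570.9, -89.3, 110.5]
ee_rot: [-0.605, 0.796, -0.0, 0.0]
contact_force: [-4.1, 1.6, 6.9]
gripper_width: 85.2
```

Request:
apply_moves(increments=[[[0,0,-0.02,0,0,0,1],[0,0,-0.12,0,0,0,1],[0.2,0,-0.4,0,0,0,1],[0.5,0,-0.8,0,0,0,1],[0.7,0,-1,0,0,0,1],[0.7,0,-1,0,0,0,1],[0.7,0,-1,0,0,0,1]]])

```text
clock: 15.6
position: [552.2, -157.3, 210.0]
ee_rot: [-0.604, 0.797, -0.0, 0.001]
contact_force: [-0.9, 0.3, -0.3]
gripper_width: 85.5
```

```bash
python3 - <<'E'
from bench import arm
from h import *
for i in range(2):
    p=arm.get_image("wrist");dowel(arm,p)
save(p,"k_wrist.png");s=stat(arm)
p=arm.get_image("top");dowel(arm,p)
p=arm.get_image("scene");dowel(arm,p)
E
```

```text
dowel conf 0.94 board [-13.9  -7.5] size [ 38.7 163.5] ang 0.59 mark [array([-16.7,  -8. ])]
dowel conf 0.72 board [-14.6  -6.3] size [ 37.4 161.5] ang 0.68 mark [array([-14.4,  -7.3])]
t 15.9 board xy [-78.2  -6.6] z 208.3 yaw 164.5 F [ 0.4 -0.4 -0.2]
no dowel
dowel conf 0.56 board [ 92.3 -40.2] size [23.2 55.4] ang 2.31 mark [array([-14.6,  -8.5])]
```

View pics/k_wrist.png

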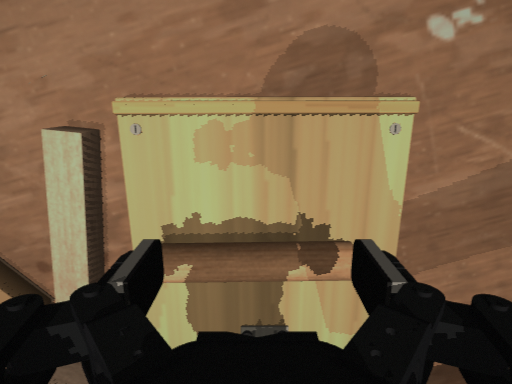

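Request:
apply_moves(increments=[[[0.3,0,-0.1,0,0,0,1],[0.6,0,-0.2,0,0,0,1],[0.6,0,-0.2,0,0,0,1],[0.6,0,-0.2,0,0,0,1]]])

```text
clock: 16.55
position: [535.9, -215.3, 229.5]
ee_rot: [-0.604, 0.797, -0.0, 0.0]
contact_force: [-0.3, 1.1, 0.2]
gripper_width: 85.3
```

```bash
cat >> h.py <<'E'
def sil(p,pose,x,ang,ys,side,y0=-7):
    """silhouette points of dowel (axis at board x, rotated ang) nearest(-1)/far(+1)"""
    C=np.array(p["pose"])[:3,3];out=[]
    a=b2w(pose,[[0,0,0]])[0];
    cb=np.r_[tobd(pose,C),C[2]]
    ux=np.array([np.cos(ang),np.sin(ang)]);uy=np.array([-np.sin(ang),np.cos(ang)])
    e=(cb[:2]-[x,y0])@ux;h=cb[2]-34.5;D=np.hypot(e,h);al=np.arctan2(h,e);b=np.arccos(16.5/D)
    th=al-side*b
    P=np.array([np.r_[np.array([x,y0])+ux*16.5*np.cos(th)+uy*(y-y0),34.5+16.5*np.sin(th)] for y in ys])
    return proj(p,b2w(pose,P))
E
python3 - <<'E'
from bench import arm
from h import *
p=arm.get_image("wrist")
for i in range(2):
    p=arm.get_image("wrist");dowel(arm,p)
s=stat(arm);pose=np.load("pose.npy")
import pickle;pickle.dump(p,open("last.pkl","wb"))
ys=np.arange(-75,66,10.)
pts=np.vstack([sil(p,pose,-15.5,0,ys,1),sil(p,pose,-15.5,0,ys,-1),proj(p,b2w(pose,[[0,-110,18],[0,110,18],[-150,-120,18],[-150,120,18]]))])
print(pts.round(0).tolist())
save(p,"l_wrist.png",(100,20,400,320),2,pts)
E
```

```text
dowel conf 0.79 board [-14.2  -8.8] size [ 40.6 173.3] ang 0.57 mark [array([-13.6,  -8.1])]
dowel conf 0.9 board [-14.3  -8.3] size [ 42.5 174.3] ang -0.1 mark [array([-14.7,  -6.9])]
t 16.9 board xy [-138.2   -6.6] z 229.2 yaw 164.5 F [-0.6 -0.2 -0.4]
[[185.0, 325.0], [195.0, 325.0], [206.0, 325.0], [217.0, 325.0], [227.0, 325.0], [238.0, 325.0], [248.0, 325.0], [259.0, 325.0], [270.0, 325.0], [280.0, 325.0], [291.0, 325.0], [301.0, 325.0], [312.0, 325.0], [323.0, 325.0], [333.0, 325.0], [187.0, 288.0], [198.0, 288.0], [208.0, 288.0], [218.0, 288.0], [228.0, 288.0], [238.0, 288.0], [249.0, 288.0], [259.0, 288.0], [269.0, 288.0], [279.0, 288.0], [289.0, 288.0], [300.0, 288.0], [310.0, 288.0], [320.0, 288.0], [330.0, 288.0], [157.0, 309.0], [371.0, 309.0], [131.0, 166.0], [398.0, 166.0]]
```

View pics/l_wrist.png

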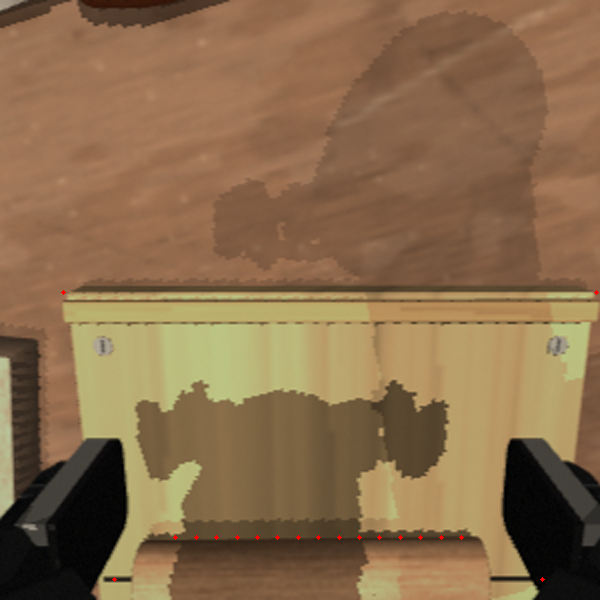

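```bash
python3 - <<'E'
import pickle
from h import *
p=pickle.load(open("last.pkl","rb"));pose=np.load("pose.npy")
save(p,"l2_wrist.png",(150,260,400,350),3)
E
```

```text
(no output)
```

View pics/l2_wrist.png

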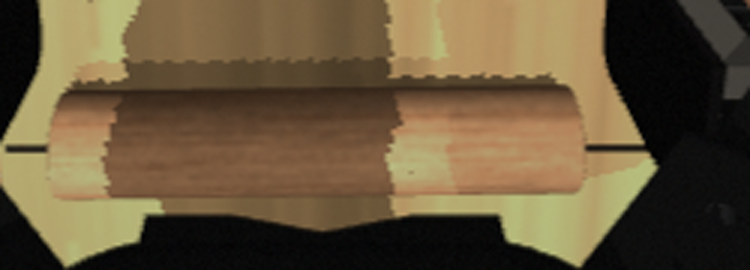

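Measured again: the dowel is at x ≈ -15 mm, turned about +0.5°. Final stroke now: 30 mm at the fingertips with a -0.6° turn.

Request:
apply_moves(increments=[[[-0.4,0,0,0,0,0,1],[-0.8,0,0.2,0,0,0,1],[-1.0,0,0.6,0,0,0,1],[-1.0,0,0.7,0,0,0,1]]])

```text
clock: 17.3
position: [561.4, -115.9, 155.7]
ee_rot: [-0.606, 0.795, 0.002, -0.002]
contact_force: [-1.2, 0.1, -0.3]
gripper_width: 85.4
```

Request:
apply_moves(increments=[[[-0.16,0,0.25,0,0,-0.01,1],[-0.16,0,0.4,0,0,-0.01,1],[-0.16,0,0.46,0,0,-0.01,1],[-0.16,0,0.48,0,0,-0.01,1],[-0.16,0,0.49,0,0,-0.01,1],[-0.16,0,0.5,0,0,-0.01,1]]])

```text
clock: 17.9
position: [567.7, -103.6, 110.5]
ee_rot: [-0.607, 0.795, -0.001, 0.001]
contact_force: [-0.1, -0.8, 3.4]
gripper_width: 85.3
```

```bash
python3 - <<'E'
from bench import arm
from h import *
stat(arm)
E
```

```text
t 17.9 board xy [-23.1  -7.6] z 110.5 yaw 164.71 F [-0.1 -0.8  3.4]
```

Slightly light contact, so I'll press 0.5 mm more and roll.

Request:
apply_moves(increments=[[[0,0,0.006,0,0,0,1],[-0.02,0,0.006,0,0,0,1],[-0.06,0,0.006,0,0,0.003,1],[-0.1,0,0.006,0,0,0.006,1],[-0.14,0,0.006,0,0,0.01,1],[-0.18,0,0.006,0,0,0.014,1],[-0.22,0,0.006,0,0,0.018,1],[-0.26,0,0.006,0,0,0.022,1],[-0.3,0,0.006,0,0,0.022,1],[-0.3,0,0.006,0,0,0.022,1]]])

```text
clock: 18.9
position: [575.7, -73.9, 110.6]
ee_rot: [-0.603, 0.798, -0.001, 0.001]
contact_force: [-1.7, -0.1, 5.9]
gripper_width: 85.7
```

Request:
apply_moves(increments=[[[0,0,-0.02,0,0,0,1],[0,0,-0.12,0,0,0,1],[0.2,0,-0.4,0,0,0,1],[0.5,0,-0.8,0,0,0,1],[0.8,0,-1,0,0,0,1],[1,0,-1,0,0,0,1],[1,0,-1,0,0,0,1],[1,0,-1,0,0,0,1]]])

```text
clock: 19.7
position: [547.4, -170.6, 209.1]
ee_rot: [-0.602, 0.798, -0.0, 0.0]
contact_force: [0.9, 0.9, -0.4]
gripper_width: 85.2
```

```bash
python3 - <<'E'
from bench import arm
from h import *
p=arm.get_image("wrist")
p=arm.get_image("wrist");dowel(arm,p)
s=stat(arm);pose=np.load("pose.npy")
ys=np.array([-60,-30,0,30,50.])
for x in(-4,0,4):print(x,sil(p,pose,x,0,ys,-1)[:,1].round(1),sil(p,pose,x,0,ys,1)[:,1].round(1))
ql=proj(p,b2w(pose,[[0,-110,18],[0,110,18]]));print("line",ql)
v0=int(sil(p,pose,0,0,ys,-1)[2,1])-30;print(v0)
save(p,"m_wrist.png",(120,v0,390,v0+90),3)
pt=arm.get_image("scene");save(pt,"m_scene.png",(180,60,350,250),3);dowel(arm,pt)
E
```

```text
dowel conf 0.55 board [ 4.4 -8. ] size [ 41. 176.] ang 0.95 mark [array([ 3.5, -6. ])]
t 19.9 board xy [-92.   -5.9] z 208.4 yaw 164.17 F [-0.4  0.7 -0.7]
-4 [268.1 267.8 267.5 267.3 267.1] [307.6 307.4 307.1 306.9 306.7]
0 [272.1 271.8 271.6 271.3 271.1] [311.7 311.4 311.1 310.9 310.7]
4 [276.1 275.8 275.6 275.3 275.1] [315.6 315.4 315.1 314.9 314.7]
line [[145.97872367 281.64115895]
 [383.14516349 279.82865723]]
241
dowel conf 0.61 board [ 2.  -8.1] size [ 42.7 182.7] ang 0.38 mark [array([-0.1,  2.2])]
```

View pics/m_wrist.png

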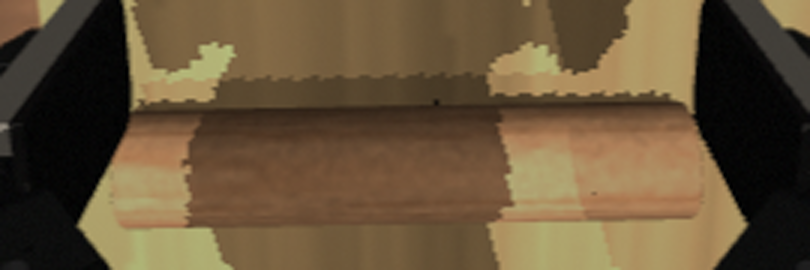

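View pics/m_scene.png

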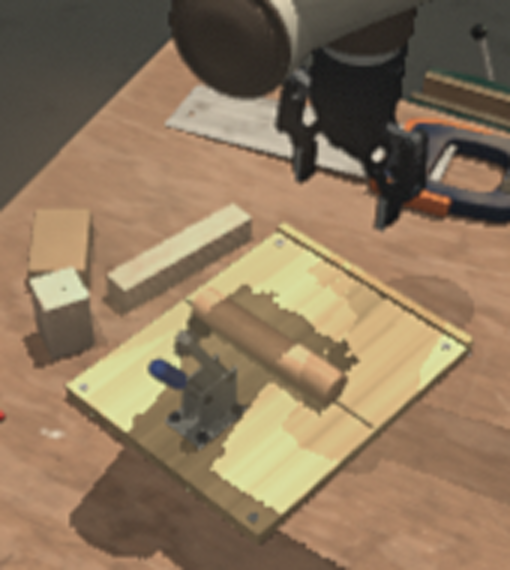

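The dowel appears to sit about +4 mm past the line, roughly one flat. I'll confirm from a view where the line's ends show.

Request:
apply_moves(increments=[[[0.3,0,-0.1,0,0,0,1],[0.5,0,-0.2,0,0,0,1],[0.5,0,-0.2,0,0,0,1],[0.5,0,-0.2,0,0,0,1],[0.5,0,-0.2,0,0,0,1],[0.5,0,-0.2,0,0,0,1]]])

```text
clock: 20.65
position: [534.0, -217.7, 228.3]
ee_rot: [-0.603, 0.798, 0.0, -0.0]
contact_force: [0.4, 0.5, -0.5]
gripper_width: 85.1
```

```bash
cat >> h.py <<'E'
def look(arm,name):
    p=arm.get_image("wrist");dowel(arm,p);stat(arm);pose=np.load("pose.npy")
    ys=np.array([-60,50.])
    for x in(-4,0,4):print(x,[sil(p,pose,x,0,ys,k)[:,1].round(1).tolist() for k in(-1,1)])
    print("line",proj(p,b2w(pose,[[0,-110,18],[0,110,18]])).round(1).tolist(),"cols",sil(p,pose,0,0,ys,-1)[:,0])
    v0=int(sil(p,pose,0,0,ys,-1)[1,1])-30;print("v0",v0)
    save(p,name,(130,v0,390,v0+90),3)
E
python3 - <<'E'
from bench import arm
from h import *
look(arm,"n_wrist.png")
E
```

```text
dowel conf 0.64 board [ 2.4 -8.7] size [ 42.5 174. ] ang 1.2 mark [array([ 0.5, -7.6])]
t 20.8 board xy [-142.2   -5.5] z 228.5 yaw 164.15 F [-0.8  0.5 -0.1]
-4 [[302.8, 302.0], [339.5, 338.7]]
0 [[306.3, 305.5], [343.0, 342.2]]
4 [[309.7, 309.0], [346.5, 345.7]]
line [[156.5, 313.7], [370.3, 312.2]] cols [203.31399035 313.67683413]
v0 275
```

View pics/n_wrist.png

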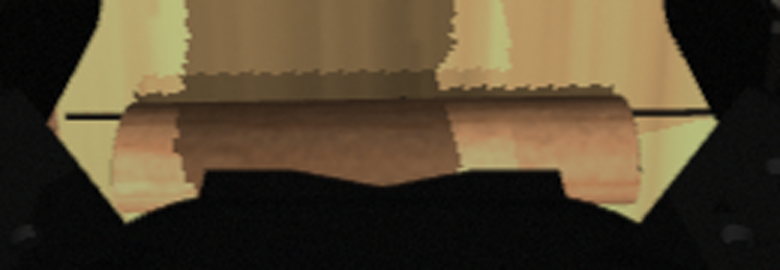

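Request:
apply_moves(increments=[[[-0.4,0.02,-0.3,0,0,-0.015,1],[-0.8,0.05,-0.6,0,0,-0.015,1],[-1.0,0.05,-0.72,0,0,-0.015,1],[-1.0,0.05,-0.72,0,0,-0.015,1],[-1.0,0.05,-0.72,0,0,-0.015,1],[-1.0,0.05,-0.72,0,0,-0.015,1],[-1.0,0.05,-0.72,0,0,-0.015,1]]])

```text
clock: 21.5
position: [556.0, -121.7, 299.6]
ee_rot: [-0.605, 0.796, 0.001, -0.001]
contact_force: [0.0, -0.2, -0.9]
gripper_width: 85.5
```

```bash
python3 - <<'E'
from bench import arm
from h import *
look(arm,"o_wrist.png")
E
```

```text
no dowel
t 21.6 board xy [-43.6  -1.3] z 300.0 yaw 164.45 F [ 0.3 -0.5  0.1]
-4 [[187.4, 187.1], [217.2, 216.9]]
0 [[190.9, 190.6], [220.6, 220.3]]
4 [[194.3, 194.0], [224.0, 223.7]]
line [[163.2, 201.3], [352.4, 200.8]] cols [203.91116321 302.75443105]
v0 160
```

View pics/o_wrist.png

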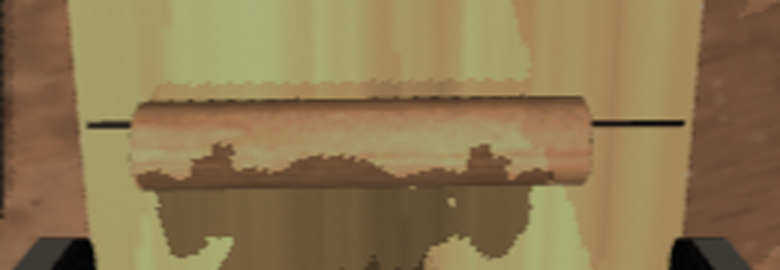

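Line fits within 0.3 px. Dowel reads about +2 mm and +0.4°, so it is half a flat off. I'll cross-check with the fixed cameras.

```bash
python3 - <<'E'
from bench import arm
from h import *
import pickle
pose=np.load("pose.npy")
P={}
for n in["wrist","top","scene"]:
    p=arm.get_image(n);P[n]=p
    pts=np.vstack([sil(p,pose,0,0,np.array([-80.,60]),k) for k in(-1,1)]+[proj(p,b2w(pose,[[0,-112,18],[0,112,18]]))]);print(n,pts.round(1).tolist())
    if n!="wrist":save(p,f"q_{n}.png",{"top":(230,130,360,260),"scene":(200,120,340,230)}[n],{"top":4,"scene":5}[n],[])
pickle.dump(P,open("q.pkl","wb"))
# subpixel edges in wrist
p=P["wrist"];g=cv2.GaussianBlur(p["img"][:,:,0].astype(np.float32),(3,3),0)
for k,sg in((-1,1),(1,-1)):
  for y in np.arange(-75,66,20.):
    xs=np.arange(-7,10,.25);uv=np.array([sil(p,pose,x,0,np.array([y]),k)[0] for x in xs],np.float32)
    v=cv2.remap(g,uv[:,0].reshape(1,-1),uv[:,1].reshape(1,-1),1)[0];d=np.abs(np.gradient(v));i=np.argsort(d)[-1];print(k,y,xs[i],v[[0,8,16,24,32,40,48,56,64]].round(0))
E
```

```text
wrist [[186.4, 190.7], [312.1, 190.4], [186.1, 220.4], [312.4, 220.1], [161.9, 201.1], [354.4, 200.6]]
top [[309.6, 169.3], [298.8, 214.7], [298.8, 166.9], [287.9, 212.1], [305.9, 158.7], [288.7, 230.3]]
scene [[253.3, 156.5], [291.0, 181.6], [246.9, 166.1], [284.1, 191.7], [242.2, 160.0], [301.9, 200.9]]
-1 -75.0 4.25 [167. 167. 167. 166. 166. 156. 108. 111. 137.]
-1 -55.0 3.5 [168. 168. 167. 166. 166. 138.  93. 115. 140.]
-1 -35.0 3.5 [167. 167. 166. 166. 165. 144. 103. 120. 148.]
-1 -15.0 2.5 [167. 167. 166. 166. 162. 120.  98. 123. 147.]
-1 5.0 3.75 [166. 165. 156. 149. 146. 122. 105. 129. 146.]
-1 25.0 2.25 [166. 165. 157. 153. 151. 124. 104. 126. 153.]
-1 45.0 2.75 [167. 167. 166. 165. 161. 111. 108. 137. 158.]
-1 65.0 2.75 [165. 166. 166. 166. 160. 110. 110. 132. 149.]
1 -75.0 -1.25 [166. 165. 160. 129. 100.  91. 100. 112. 112.]
1 -55.0 -4.25 [149. 131. 109. 103.  98.  90. 105. 117. 118.]
1 -35.0 -5.5 [155. 118. 104. 101.  96.  93. 106. 110. 110.]
1 -15.0 4.0 [106. 107. 107. 104.  97.  93. 106. 109. 109.]
1 5.0 -2.25 [166. 166. 150. 110.  96.  89.  95.  98.  98.]
1 25.0 -3.25 [165. 160. 130. 105.  95.  89. 101. 121. 105.]
1 45.0 -0.5 [153. 138. 134. 120.  92.  97. 107. 107. 107.]
1 65.0 3.25 [163. 163. 155. 137. 116. 138. 166. 167. 167.]
```

View pics/q_top.png

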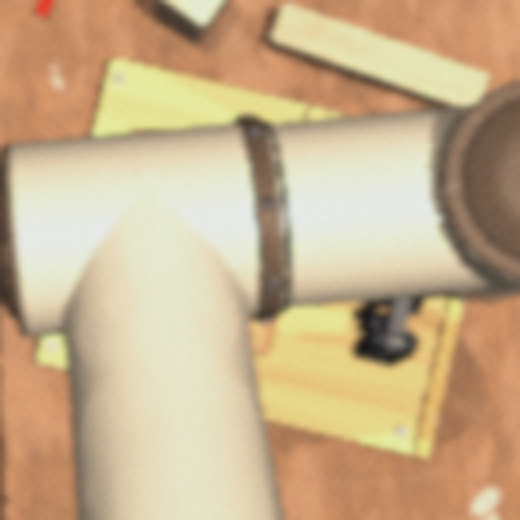

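View pics/q_scene.png

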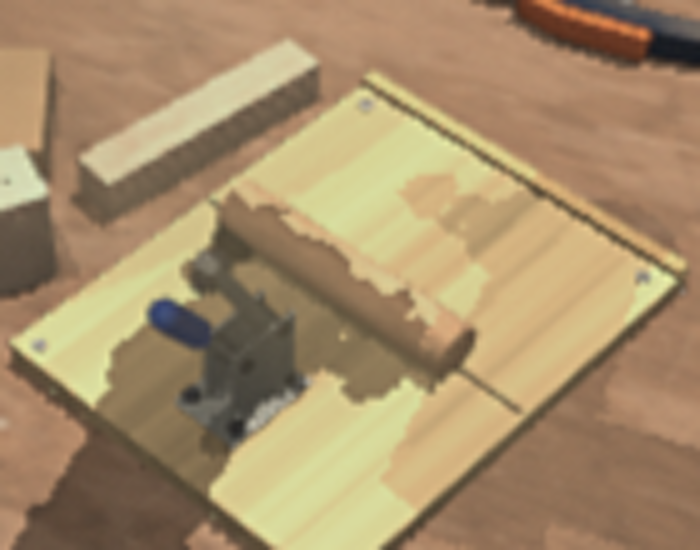

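```bash
python3 - <<'E'
from h import *
import pickle
pose=np.load("pose.npy");P=pickle.load(open("q.pkl","rb"))
p=P["wrist"];g=p["img"].astype(np.float32).sum(2)
for y in (-112,-108,-104,-100,82,86,90,95,100,105,110):
    xs=np.arange(-6,6.01,.25);uv=proj(p,b2w(pose,np.c_[xs,0*xs+y,0*xs+18])).astype(np.float32)
    v=cv2.remap(g,uv[:,0].reshape(1,-1),uv[:,1].reshape(1,-1),1)[0];w=np.clip(np.median(v)-v-40,0,None);print(y,((w*xs).sum()/w.sum()).round(2),w.sum().round())
# scene camera edges
p=P["scene"];g=p["img"][:,:,0].astype(np.float32)
for y in (82,86,90,95,100,105,110):
    xs=np.arange(-6,6.01,.25);uv=proj(p,b2w(pose,np.c_[xs,0*xs+y,0*xs+18])).astype(np.float32)
    v=cv2.remap(g,uv[:,0].reshape(1,-1),uv[:,1].reshape(1,-1),1)[0];w=np.clip(np.median(v)-v-10,0,None);print("sc line",y,((w*xs).sum()/max(w.sum(),1)).round(2))
for k in(-1,1):
  for y in np.arange(-75,66,20.):
    xs=np.arange(-10,11,.5);uv=np.array([sil(p,pose,x,0,np.array([y]),k)[0] for x in xs],np.float32)
    v=cv2.remap(g,uv[:,0].reshape(1,-1),uv[:,1].reshape(1,-1),1)[0];print("sc",k,y,v[::4].round(0))
E
```

```text
-112 -0.02 2511.0
-108 -0.17 3001.0
-104 -0.17 2932.0
-100 -0.14 2776.0
82 -0.09 2468.0
86 -0.07 2370.0
90 -0.07 2394.0
95 -0.04 2622.0
100 -0.03 2637.0
105 -0.02 2636.0
110 -0.01 2498.0
sc line 82 -0.66
sc line 86 -0.45
sc line 90 -0.42
sc line 95 -0.58
sc line 100 -0.45
sc line 105 -0.68
sc line 110 -0.06
sc -1 -75.0 [213. 213. 213. 213. 213. 212. 211. 210. 210. 212. 210.]
sc -1 -55.0 [215. 215. 214. 214. 215. 213. 209. 204. 201. 199. 199.]
sc -1 -35.0 [215. 215. 215. 215. 215. 213. 209. 203. 210. 214. 210.]
sc -1 -15.0 [214. 215. 214. 214. 214. 214. 214. 214. 215. 207. 189.]
sc -1 5.0 [215. 215. 214. 214. 215. 214. 214. 213. 213. 214. 214.]
sc -1 25.0 [214. 214. 214. 214. 213. 210. 207. 211. 210. 207. 205.]
sc -1 45.0 [214. 215. 215. 215. 213. 212. 212. 213. 214. 215. 216.]
sc -1 65.0 [209. 212. 212. 213. 213. 211. 210. 207. 209. 213. 215.]
sc 1 -75.0 [142. 139. 136. 132. 124. 113.  98.  87.  83.  84.  85.]
sc 1 -55.0 [139. 137. 134. 129. 123. 117. 112. 114. 120. 130. 139.]
sc 1 -35.0 [143. 140. 134. 128. 121. 114. 110. 111. 117. 125. 135.]
sc 1 -15.0 [144. 140. 134. 128. 121. 114. 108. 110. 115. 125. 137.]
sc 1 5.0 [147. 143. 137. 128. 120. 111. 104. 101. 108. 118. 127.]
sc 1 25.0 [142. 138. 132. 126. 118. 110. 104. 103. 106. 114. 121.]
sc 1 45.0 [141. 135. 128. 122. 115. 109. 108. 111. 120. 133. 141.]
sc 1 65.0 [134. 130. 125. 115. 110. 107. 107. 116. 128. 137. 146.]
```

Edges in this view, with the line at 0 in the same picture, give x ≈ +3 mm. One flat back should leave about -1 mm. I'll roll back a little with a slight turn.

Request:
apply_moves(increments=[[[-0.25,-0.03,0.4,0,0,-0.02,1],[-0.5,-0.05,0.8,0,0,-0.02,1],[-0.5,-0.05,1.0,0,0,-0.02,1],[-0.5,-0.05,1.0,0,0,-0.02,1]]])

```text
clock: 22.15
position: [573.1, -73.7, 197.2]
ee_rot: [-0.61, 0.793, 0.002, -0.003]
contact_force: [-0.7, 0.6, -0.8]
gripper_width: 85.3
```

Request:
apply_moves(increments=[[[0,0,0.4,0,0,0,1],[0,0,0.75,0,0,0,1],[0,0,0.87,0,0,0,1],[0,0,0.9,0,0,0,1],[0,0,0.91,0,0,0,1],[0,0,0.915,0,0,0,1],[0,0,0.92,0,0,0,1]]])

```text
clock: 22.85
position: [575.7, -74.0, 110.6]
ee_rot: [-0.61, 0.793, -0.001, 0.001]
contact_force: [0.4, 0.6, 4.9]
gripper_width: 85.3
```

```bash
python3 - <<'E'
from bench import arm
from h import *
stat(arm)
E
```

```text
t 22.85 board xy [ 7.5 -7.5] z 110.6 yaw 165.12 F [0.4 0.6 4.9]
```

Request:
apply_moves(increments=[[[0.01,0,0.005,0,0,0.005,1],[0.025,0,0.005,0,0,0.012,1],[0.04,0,0.005,0,0,0.02,1],[0.055,0,0.005,0,0,0.025,1],[0.07,0,0.005,0,0,0.025,1],[0.07,0,0,0,0,0.025,1],[0.07,0,-0.01,0,0,0.025,1],[0.07,0,-0.05,0,0,0.025,1]]])

```text
clock: 23.65
position: [572.5, -80.8, 113.7]
ee_rot: [-0.604, 0.797, 0.0, -0.0]
contact_force: [0.7, -0.3, -0.5]
gripper_width: 85.4
```

Request:
apply_moves(increments=[[[0,0,-0.3,0,0,0,1],[0.2,0.05,-0.7,0,0,0,1],[0.4,0.05,-1,0,0,0,1],[0.4,0.05,-1,0,0,0,1]]])

```text
clock: 24.05
position: [558.7, -119.5, 218.8]
ee_rot: [-0.604, 0.797, -0.003, 0.003]
contact_force: [0.3, 0.4, 0.3]
gripper_width: 85.2
```

Request:
apply_moves(increments=[[[0,0,-0.4,0,0,0,1],[0,0,-0.8,0,0,0,1],[0,0,-0.9,0,0,0,1],[0,0,-0.9,0,0,0,1],[0,0,-0.9,0,0,0,1],[0,0,-0.9,0,0,0,1]]])

```text
clock: 24.65
position: [556.6, -117.8, 301.6]
ee_rot: [-0.604, 0.797, 0.001, -0.002]
contact_force: [1.0, -0.4, 0.3]
gripper_width: 85.5
```

```bash
cat >> h.py <<'E'
def edges(p):
    pose=np.load("pose.npy");G=p["img"].astype(np.float32).sum(2);g=cv2.GaussianBlur(p["img"][:,:,0].astype(np.float32),(3,3),0)
    L=[]
    for y in (-110,-106,-102,84,90,95,100,105,110):
        xs=np.arange(-6,6.01,.25);uv=proj(p,b2w(pose,np.c_[xs,0*xs+y,0*xs+18])).astype(np.float32)
        v=cv2.remap(G,uv[:,0].reshape(1,-1),uv[:,1].reshape(1,-1),1)[0];w=np.clip(np.median(v)-v-40,0,None);L.append(((w*xs).sum()/w.sum()).round(2))
    print("line",L)
    for k in(-1,1):
      for y in np.arange(-75,66,20.):
        xs=np.arange(-8,9.01,.25);uv=np.array([sil(p,pose,x,0,np.array([y]),k)[0] for x in xs],np.float32)
        v=cv2.remap(g,uv[:,0].reshape(1,-1),uv[:,1].reshape(1,-1),1)[0];d=np.abs(np.gradient(v));print(k,y,xs[np.argmax(d)],v[::4].astype(int))
E
python3 - <<'E'
from bench import arm
from h import *
p=arm.get_image("wrist");edges(p);look(arm,"r_wrist.png")
E
```

```text
line [np.float64(-0.1), np.float64(-0.07), np.float64(-0.06), np.float64(-0.11), np.float64(-0.06), np.float64(-0.03), np.float64(-0.08), np.float64(-0.19), np.float64(-0.17)]
-1 -75.0 -1.75 [167 166 166 166 166 162 147 123 105 105 119 130 138 146 154 161 165 165]
-1 -55.0 -1.75 [167 167 166 166 166 160 143 120 106 114 128 137 143 151 158 163 165 165]
-1 -35.0 -2.0 [167 166 166 165 165 158 137 109 104 121 134 144 152 159 163 165 165 165]
-1 -15.0 -3.0 [166 166 166 166 163 150 127 106 109 126 140 150 157 162 164 165 165 165]
-1 5.0 -3.0 [153 149 147 147 143 131 110 100 109 124 139 152 160 164 165 165 166 166]
-1 25.0 -2.25 [156 154 153 153 148 130 103  98 111 127 141 154 162 165 165 165 166 166]
-1 45.0 -2.25 [166 165 165 165 162 145 117 110 120 131 140 149 159 164 165 166 166 166]
-1 65.0 -3.25 [166 166 166 164 155 134 112 110 119 130 138 144 150 156 161 164 165 165]
1 -75.0 -2.75 [165 165 164 161 155 145 129 116 112 112 112 112 112 112 112 112 112 112]
1 -55.0 -4.75 [151 149 141 127 113 102  99 108 115 117 117 117 117 117 117 117 117 117]
1 -35.0 -3.25 [165 165 163 158 147 127 107 104 107 109 110 110 109 109 109 109 109 109]
1 -15.0 -5.75 [162 150 130 109  97  91  93 100 106 109 109 109 109 109 109 109 109 109]
1 5.0 -3.75 [165 165 164 159 148 129 113 104  99  97  97  97  97  97  97  98  98  98]
1 25.0 -3.5 [166 165 163 156 140 121 108 102 100 100 100 101 101 101 101 103 110 124]
1 45.0 -5.75 [163 156 145 130 118 113 113 113 110 107 107 107 107 106 106 107 107 107]
1 65.0 -2.25 [146 140 130 117 114 127 147 162 166 167 167 167 167 167 167 167 167 167]
dowel conf 0.86 board [-2.5 -9.3] size [ 35.4 172.9] ang 0.7 mark [array([  0.4, -10.3])]
t 24.85 board xy [-39.7  -1.2] z 302.7 yaw 164.39 F [ 0.2 -0.4  1.1]
-4 [[183.6, 183.2], [213.3, 212.9]]
0 [[187.1, 186.7], [216.7, 216.3]]
4 [[190.5, 190.1], [220.1, 219.6]]
line [[162.8, 197.7], [351.5, 196.9]] cols [203.37039376 302.00381425]
v0 156
```

View pics/r_wrist.png

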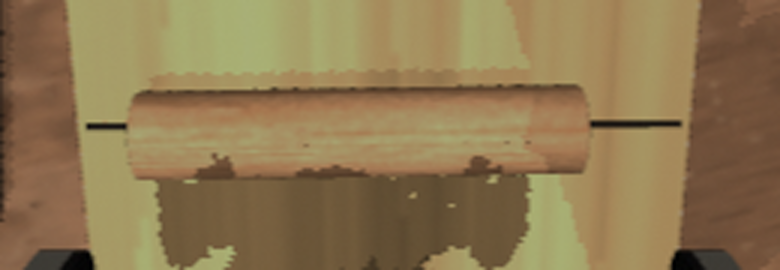

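Near-edge reading is about -2.3 mm by gradient and -1.2 mm by eye, at +0.5°. That's within half a flat of the line, so on to the clamp. I'll shut the fingers and go above the handle.

Request:
apply_moves(increments=[[[-0.4,0,0,0,0,0,-1],[-0.8,0,0,0,0,0,-1],[-1.0,0.01,0,0,0,0,-1]]])

```text
clock: 25.15
position: [583.9, -19.3, 303.3]
ee_rot: [-0.605, 0.796, 0.0, -0.0]
contact_force: [-0.4, 0.0, -0.1]
gripper_width: 43.6
```

Request:
apply_moves(increments=[[[-0.4,0,0,0,0,0,-1],[-0.8,0,0,0,0,0,-1],[-0.9,0,0.3,0,0,0,-1],[-0.9,0,0.6,0,0,0,-1],[-0.9,0,0.7,0,0,0,-1],[-0.9,0,0.7,0,0,0,-1]]])

```text
clock: 25.75
position: [606.9, 64.9, 231.9]
ee_rot: [-0.604, 0.797, 0.001, -0.002]
contact_force: [0.2, 0.5, 0.9]
gripper_width: 0.6
```

```bash
python3 - <<'E'
from bench import arm
from h import *
pose=np.load("pose.npy")
p=arm.get_image("scene");s=stat(arm);print(s["gripper_width"])
tip=s["position"]+[0,0,-73]
b=np.r_[tobd(pose,tip),tip[2]]
pts=proj(p,np.vstack([tip,b2w(pose,[[142,0,118],[151.6,0,132],[b[0],b[1],137]])]));print(pts.round(1).tolist())
print([(m["at"],m["conf"]) for m in arm.mark_of("handle_grip",p)])
save(p,"s_scene.png",(170,80,330,240),4)
save(p,"s2_scene.png",(170,80,330,240),4,pts)
p=arm.get_image("wrist");save(p,"s_wrist.png")
E
```

```text
t 25.8 board xy [150.   -1.6] z 233.8 yaw 164.39 F [0.3 0.1 1.3]
0.20258498887122378
[[229.9, 172.3], [233.4, 183.0], [230.4, 181.2], [230.3, 179.1]]
[([204.8, 175.2], 0.43), ([235.9, 181.4], 0.4)]
```

View pics/s2_scene.png

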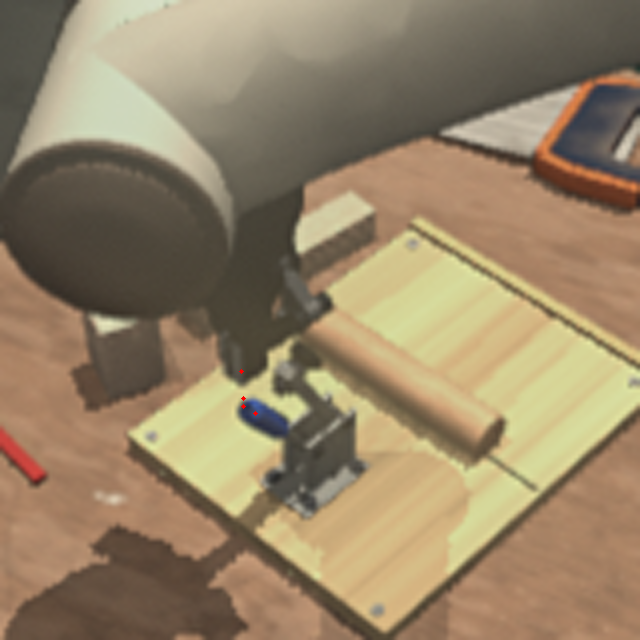

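View pics/s_wrist.png

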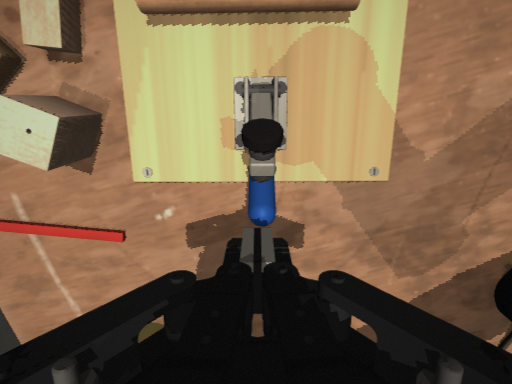

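The shut fingertips are in line with the blue grip, finger column 258 against handle column 262. Pressing down now.

Request:
apply_moves(increments=[[[0,0.01,0.1,0,0,0,-1],[0,0.01,0.18,0,0,0,-1],[0,0.01,0.22,0,0,0,-1],[0,0.01,0.25,0,0,0,-1],[0,0.01,0.28,0,0,0,-1],[0,0.01,0.31,0,0,0,-1]]])

```text
clock: 26.5
position: [607.1, 65.8, 204.9]
ee_rot: [-0.605, 0.796, -0.001, 0.001]
contact_force: [-5.7, 3.8, 16.4]
gripper_width: -0.2
```

```bash
python3 - <<'E'
from bench import arm
from h import *
p=arm.get_image("scene");s=stat(arm);save(p,"t_scene.png",(170,80,330,240),4)
E
```

```text
t 26.55 board xy [150.9  -0.6] z 205.0 yaw 164.45 F [-4.1  2.7  9.9]
```

View pics/t_scene.png

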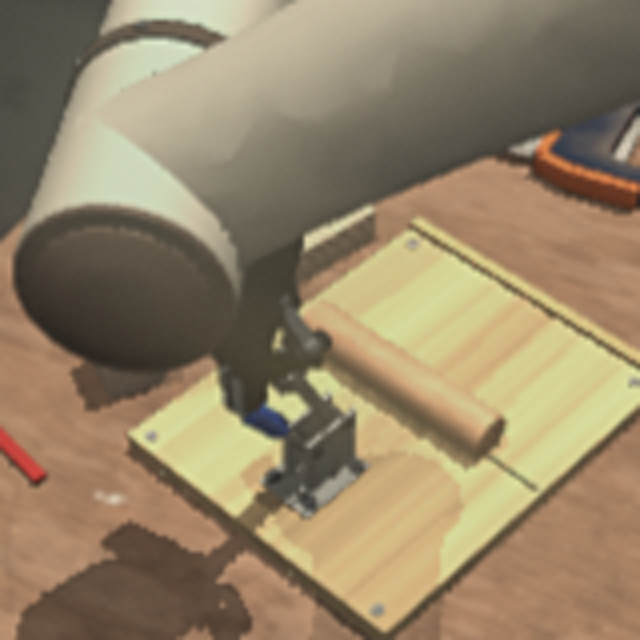

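Request:
apply_moves(increments=[[[0,0,0.03,0,0,0,-1],[-0.01,0,0.06,0,0,0,-1],[-0.02,0,0.09,0,0,0,-1],[-0.03,0,0.12,0,0,0,-1],[-0.04,0,0.15,0,0,0,-1],[-0.05,0,0.18,0,0,0,-1],[-0.06,0,0.21,0,0,0,-1],[-0.07,0,0.24,0,0,0,-1],[-0.08,0,0.27,0,0,0,-1],[-0.09,0,0.3,0,0,0,-1]]])

```text
clock: 27.55
position: [618.5, 78.1, 181.2]
ee_rot: [-0.606, 0.795, -0.006, 0.014]
contact_force: [8.3, -0.8, 11.2]
gripper_width: -0.2
```

```bash
python3 - <<'E'
from bench import arm
from h import *
p=arm.get_image("scene");s=stat(arm);save(p,"u_scene.png",(170,80,330,240),4)
E
```

```text
t 27.6 board xy [165.1  -8.3] z 180.2 yaw 164.64 F [13.3  2.1  9.2]
```

View pics/u_scene.png

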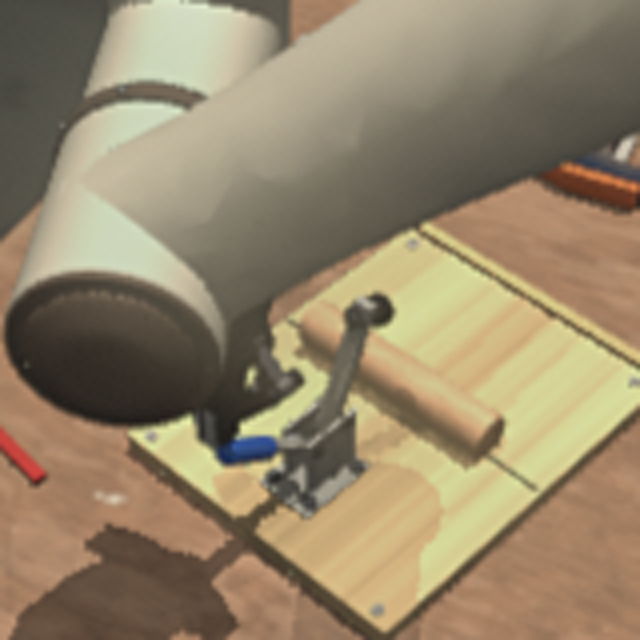

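The finger slipped off the side of the round grip (y = -8). I'll lift and re-centre.

Request:
apply_moves(increments=[[[0,-0.02,-0.1,0,0,0,-1],[0,-0.02,-0.25,0,0,0,-1],[0,0,-0.45,0,0,0,-1],[0,0,-0.6,0,0,0,-1],[0,0,-0.6,0,0,0,-1],[0,0,-0.6,0,0,0,-1]]])

```text
clock: 28.2
position: [608.6, 74.2, 232.4]
ee_rot: [-0.604, 0.797, 0.0, -0.0]
contact_force: [0.5, 0.0, -0.9]
gripper_width: -0.2
```

```bash
python3 - <<'E'
from bench import arm
from h import *
pose=np.load("pose.npy")
p=arm.get_image("wrist");s=stat(arm);save(p,"v_wrist.png",(150,100,400,384),2)
m=arm.outline_of("handle_grip",p)
for q in m[:2]:print(q["conf"],q["box"])
# blue pixels
im=p["img"].astype(int);b=(im[:,:,2]>im[:,:,0]+50);v,u=np.nonzero(b);print(len(u),u.mean(),v.mean(),v.min(),v.max())
for vv in range(v.min(),v.max(),8):
    k=u[v==vv]
    if len(k):print(vv,k.min(),k.max())
for th in(20,30,40):
  t=np.deg2rad(th);print(th,[proj(p,b2w(pose,[[103+r*np.cos(t),0,60+r*np.sin(t)]])).round(1).tolist() for r in(45,87)])
print(proj(p,s["position"]+[0,0,-73]))
p=arm.get_image("scene");save(p,"v_scene.png",(170,80,330,240),4)
E
```

```text
t 28.25 board xy [159.    0.3] z 231.7 yaw 164.37 F [ 0.7 -0.6 -0.2]
0.72 [257.8, 166.8, 22.3, 124.6]
1519 257.4555628703094 194.44832126398947 159 227
159 255 260
167 247 268
175 247 268
183 247 268
191 247 268
199 246 269
207 246 269
215 246 269
223 247 268
20 [[[257.1, 177.5]], [[257.3, 235.2]]]
30 [[[257.1, 175.3]], [[257.3, 234.7]]]
40 [[[257.0, 171.0]], [[257.3, 229.9]]]
[[257.82612052 243.8540068 ]]
```

View pics/v_wrist.png

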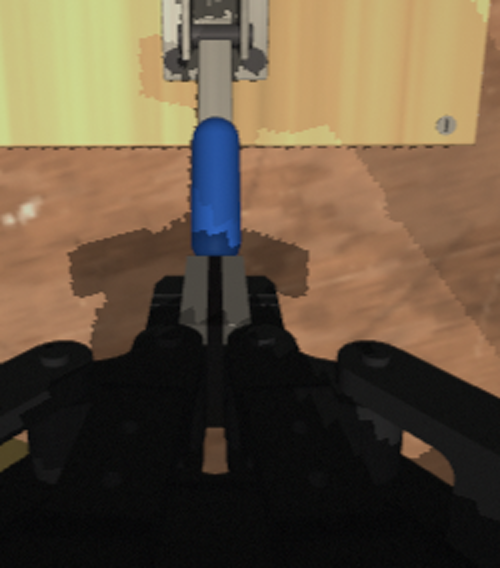

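View pics/v_scene.png

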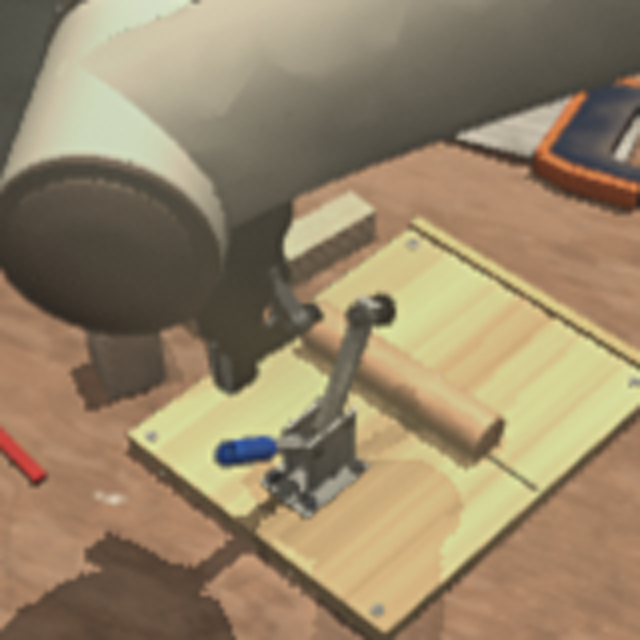

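Fingers (column 257.8) and grip (257.5) line up now, with the handle at about 30°. I'll open the fingertips about 10 mm so they straddle the round grip and can't slide off.

Request:
apply_moves(increments=[[[0,0,0.15,0,0,0,-0.76],[0,0,0.3,0,0,0,-0.76],[0,0,0.4,0,0,0,-0.76],[0,0,0.44,0,0,0,-0.76],[0,0,0.47,0,0,0,-0.76],[0,0,0.5,0,0,0,-0.76],[0,0,0.53,0,0,0,-0.76],[0,0,0.56,0,0,0,-0.76]]])

```text
clock: 29.15
position: [610.1, 75.2, 179.3]
ee_rot: [-0.605, 0.796, -0.001, 0.002]
contact_force: [-3.1, 5.6, 9.5]
gripper_width: 10.2
```

```bash
python3 - <<'E'
from bench import arm
from h import *
p=arm.get_image("scene");s=stat(arm);print(s["gripper_width"]);save(p,"w_scene.png",(170,80,330,240),4)
E
```

```text
t 29.2 board xy [160.8  -1. ] z 179.0 yaw 164.43 F [-0.8  4.4  8.3]
10.361551591836845
```

View pics/w_scene.png

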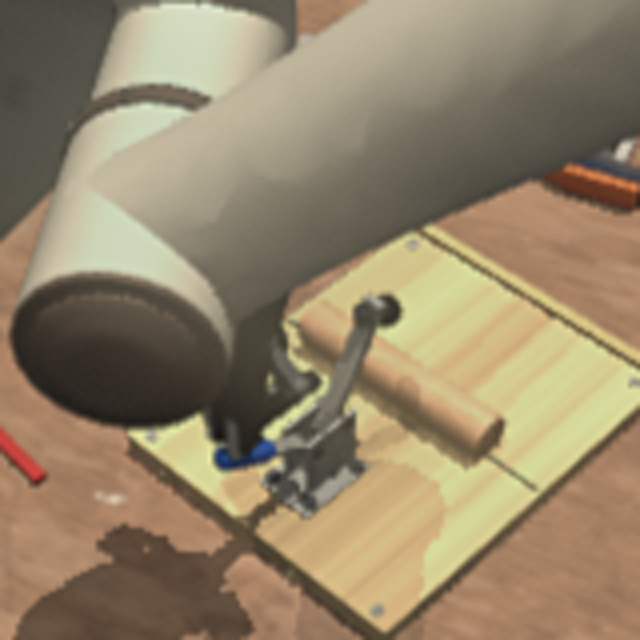

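Request:
apply_moves(increments=[[[0,0,0.03,0,0,0,-0.76],[0,0,0.06,0,0,0,-0.76],[0,0,0.09,0,0,0,-0.76],[0,0,0.12,0,0,0,-0.76],[0,0,0.15,0,0,0,-0.76],[0,0,0.17,0,0,0,-0.76]]])

```text
clock: 29.8
position: [609.6, 75.6, 162.0]
ee_rot: [-0.605, 0.796, -0.0, 0.002]
contact_force: [-3.1, 3.5, 7.6]
gripper_width: 10.0
```

Request:
apply_moves(increments=[[[0,0,0.02,0,0,0,-0.76],[0,0,0.04,0,0,0,-0.76],[0,0,0.06,0,0,0,-0.76],[0,0,0.08,0,0,0,-0.76],[0,0,0.1,0,0,0,-0.76]]])

```text
clock: 30.3
position: [609.6, 75.7, 152.1]
ee_rot: [-0.605, 0.796, -0.0, 0.002]
contact_force: [-3.7, 4.9, 6.6]
gripper_width: 10.0
```

```bash
python3 - <<'E'
from bench import arm
from h import *
p=arm.get_image("scene");s=stat(arm);print(s["gripper_width"]);save(p,"x_scene.png",(170,80,330,240),4)
E
```

```text
t 30.35 board xy [160.8  -0.4] z 151.7 yaw 164.44 F [-2.6  4.2  6.4]
10.064308330159951
```

View pics/x_scene.png

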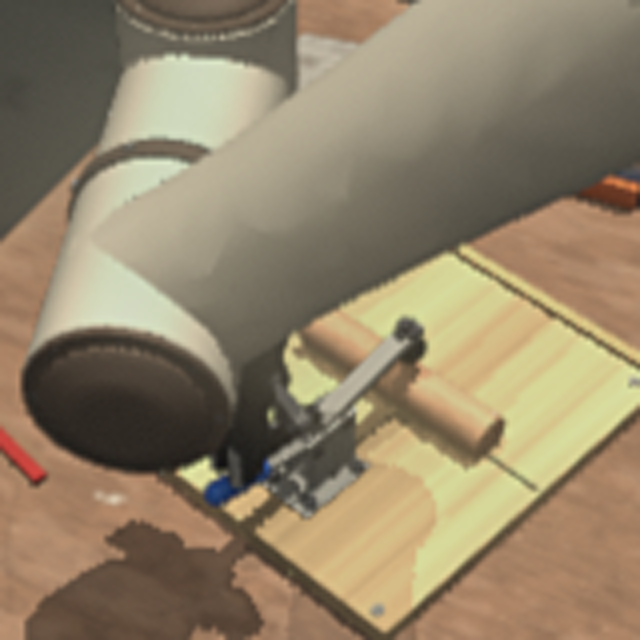

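Request:
apply_moves(increments=[[[0,0,0.02,0,0,0,-0.76],[0,0,0.04,0,0,0,-0.76],[0,0,0.06,0,0,0,-0.76],[0,0,0.07,0,0,0,-0.76]]])

```text
clock: 30.75
position: [609.4, 75.4, 145.5]
ee_rot: [-0.605, 0.796, -0.0, 0.001]
contact_force: [-5.5, 4.4, 13.1]
gripper_width: 10.5
```

Request:
apply_moves(increments=[[[0,0,0.015,0,0,0,-0.76],[0,0,0.03,0,0,0,-0.76]]])

```text
clock: 30.95
position: [609.7, 75.5, 144.8]
ee_rot: [-0.605, 0.796, -0.001, 0.002]
contact_force: [-10.7, 4.2, 26.7]
gripper_width: 10.0
```

Force rose from 13 to 27 N over under 1 mm of travel, so the handle is at its stop or nearly. I'll nudge it once more and check.

Request:
apply_moves(increments=[[[0,0,0.006,0,0,0,-0.76],[0,0,0.006,0,0,0,-0.76],[0,0,0.006,0,0,0,-0.76]]])

```text
clock: 31.25
position: [609.6, 75.5, 144.8]
ee_rot: [-0.605, 0.796, -0.001, 0.002]
contact_force: [-9.5, 3.9, 23.1]
gripper_width: 10.2
```

```bash
python3 - <<'E'
from bench import arm
from h import *
p=arm.get_image("scene");s=stat(arm);print(s["gripper_width"]);save(p,"y_scene.png",(170,80,330,240),4)
E
```

```text
t 31.3 board xy [160.6  -0.5] z 144.8 yaw 164.51 F [-9.3  4.  22.8]
10.496903123141752
```

View pics/y_scene.png

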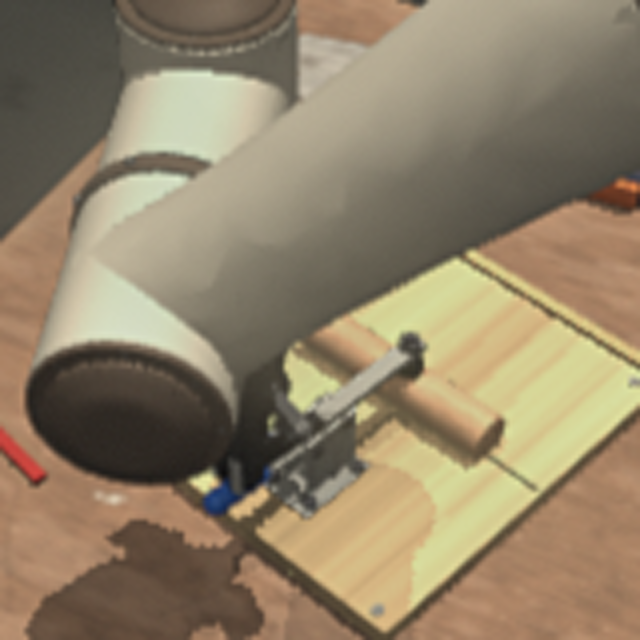

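Request:
apply_moves(increments=[[[0,0,0.008,0,0,0,-0.76],[0,0,0.015,0,0,0,-0.76],[0,0,0.015,0,0,0,-0.76],[0,0,0.015,0,0,0,-0.76]]])

```text
clock: 31.7
position: [609.7, 75.5, 144.6]
ee_rot: [-0.606, 0.796, -0.001, 0.002]
contact_force: [-12.3, 4.6, 27.3]
gripper_width: 10.1
```

It holds at z = 144.6 while force rises, which indicates the stop. I'll lift off straight up and inspect.

Request:
apply_moves(increments=[[[0,0,-0.05,0,0,0,-0.76],[0,0,-0.25,0,0,0,-0.76],[0,0,-0.6,0,0,0,-0.76],[0,0,-0.9,0,0,0,-0.76],[0,0,-1.0,0,0,0,-0.76]]])

```text
clock: 32.2
position: [610.5, 74.6, 242.1]
ee_rot: [-0.605, 0.796, -0.002, 0.004]
contact_force: [0.9, -0.2, -0.3]
gripper_width: 10.3
```

Request:
apply_moves(increments=[[[0.4,0,-0.2,0,0,0,-0.76],[0.8,0,-0.5,0,0,0,-0.76],[1.0,0,-0.6,0,0,0,-0.76]]])

```text
clock: 32.5
position: [582.0, -24.1, 300.5]
ee_rot: [-0.604, 0.797, -0.001, 0.002]
contact_force: [1.5, 0.3, 0.3]
gripper_width: 10.0
```

Request:
apply_moves(increments=[[[0.4,0,0,0,0,0,-0.76],[0.8,0,0,0,0,0,-0.76],[1.0,0,0,0,0,0,-0.76],[1.0,0,0,0,0,0,-0.76],[1.0,0,0,0,0,0,-0.76],[1.0,0,0,0,0,0,-0.76]]])

```text
clock: 33.1
position: [555.4, -117.7, 297.4]
ee_rot: [-0.605, 0.796, 0.0, -0.0]
contact_force: [0.4, 0.2, -0.7]
gripper_width: 10.3
```

```bash
python3 - <<'E'
from bench import arm
from h import *
pose=np.load("pose.npy")
p=arm.get_image("wrist");edges(p);look(arm,"z_wrist.png");save(p,"z2_wrist.png",(80,60,400,384),2)
p=arm.get_image("scene");save(p,"z_scene.png",(170,100,330,240),5)
t=np.deg2rad(6.);t2=np.deg2rad(12.)
print("scene grip tip if shut",proj(p,b2w(pose,[[103+87*np.cos(t),0,60+87*np.sin(t)],[103+87*np.cos(t2),0,60+87*np.sin(t2)],[0,0,51]])))
for l in["handle_grip","clamp_pad"]:print(l,[(m["at"],m["conf"]) for m in arm.mark_of(l,p)])
print("grip pt shut",proj(p,b2w(pose,[[173,0,67],[103+70*np.cos(t2),0,60+70*np.sin(t2)]])))
E
```

```text
line [np.float64(-0.0), np.float64(-0.17), np.float64(-0.19), np.float64(-0.11), np.float64(-0.1), np.float64(-0.08), np.float64(-0.06), np.float64(-0.05), np.float64(-0.03)]
-1 -75.0 -0.75 [187 187 186 186 186 186 181 160 124 114 125 139 150 159 166 174 181 184]
-1 -55.0 -0.25 [188 187 187 186 186 184 174 148 121 119 134 149 160 165 171 179 184 185]
-1 -35.0 -1.75 [187 187 186 186 186 182 167 135 118 125 141 155 165 173 180 184 185 185]
-1 -15.0 -1.75 [187 187 186 186 186 182 160 123 111 125 146 163 173 179 183 185 185 186]
-1 5.0 -1.75 [175 168 166 165 165 163 148 122 115 126 143 157 168 172 173 175 180 184]
-1 25.0 -2.75 [180 175 172 172 170 162 141 120 119 131 147 162 174 183 185 186 186 186]
-1 45.0 -2.5 [186 186 186 186 183 166 133 118 124 139 152 162 170 179 184 185 186 186]
-1 65.0 -2.75 [186 186 186 186 184 167 134 119 124 137 150 158 164 170 177 181 184 185]
1 -75.0 -0.5 [185 185 185 184 179 170 159 157 172 183 184 183 183 183 179 174 175 178]
1 -55.0 -2.5 [186 186 185 181 166 140 115 110 122 130 132 132 133 133 133 133 133 133]
1 -35.0 -4.0 [186 186 183 172 151 131 117 113
[... 349 characters left out ...]
4 173 173 173 176]
1 65.0 -1.5 [166 160 153 142 130 128 148 172 184 187 188 188 188 188 188 188 188 188]
dowel conf 0.64 board [-1.1 -9. ] size [ 36.3 172.9] ang 0.83 mark [array([-1.7, -8.9])]
t 33.3 board xy [-39.8   0.5] z 297.6 yaw 164.47 F [ 0.6 -0.  -0. ]
-4 [[184.2, 184.0], [214.3, 214.1]]
0 [[187.7, 187.5], [217.7, 217.5]]
4 [[191.2, 191.0], [221.1, 220.9]]
line [[161.5, 198.4], [352.3, 198.0]] cols [202.43121468 302.2264097 ]
v0 157
scene grip tip if shut [[220.4688897  206.51081172]
 [220.67054296 203.90575756]
 [271.21095141 171.38439061]]
handle_grip [([228.7, 203.0], 0.71)]
clamp_pad [([268.8, 174.2], 0.59)]
grip pt shut [[225.32538969 203.28613872]
 [225.6153102  201.02926625]]
```

View pics/z2_wrist.png

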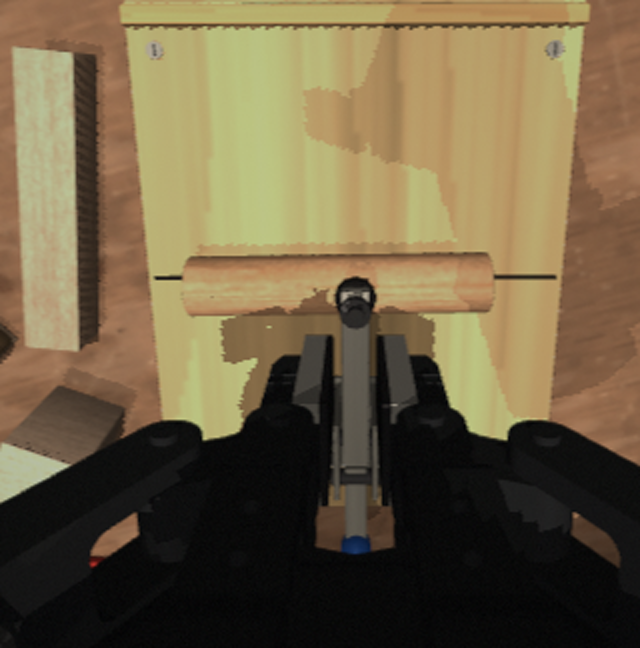

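View pics/z_scene.png

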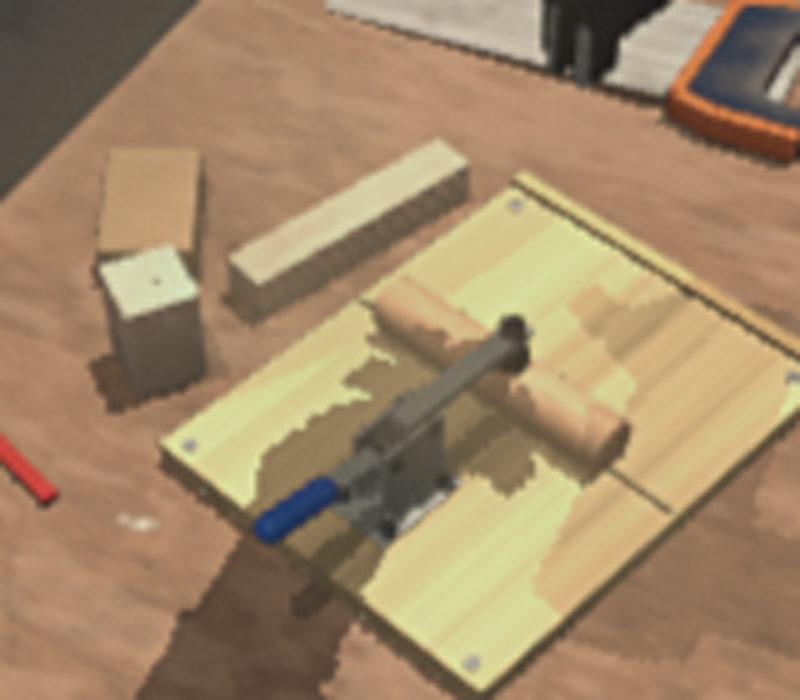

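Handle tip is at (221.6,206.0) in the scene view, against (220.5,206.5) predicted for fully shut. The pad rests on the dowel, which is about -1.6 mm off the line at +0.8°. The arm is clear, so I'm handing in.

```bash
python3 - <<'E'
from bench import arm
print(arm.job_done())
E
```

```text
the job is handed in; nothing more can be done
None
```

The dowel is rolled onto the pencilled line and clamped, and I handed the job in at about 33 s of robot time. No verdict was reported.

I rolled it over in five strokes with both fingertips on its crown. It ended about 3 mm past the line, so I rolled it back by one of its flats. Then I pressed the blue handle down until it met its stop.

**Handle slip:** on the first press the shut fingertips slid off the side of the round grip, with the handle at about 30°. I lifted off, re-centred with the fingertips straddling the grip, and pressed again. Nothing else was touched, and the square bar and tall block look unmoved in the last pictures; I did not check the tape measure again.

**Last checks:**
- **Handle:** it held at the stop while the force rose to about 27 N. In the scene camera its tip is within about 1 px of the predicted fully shut position.
- **Pad:** it sits on top of the dowel, and the arm is well clear of everything.
- **Dowel:** its axis is about 1.5 mm short of the line's centre (on the -x side) and turned by about 0.8°. The readings differed: image edges gave 1.5 to 2.5 mm off, while the trained network and my reading by eye gave about 1 mm. It settles in steps of about 4 mm, so I left it there.
- **Lengthwise:** the dowel's middle is about 7 to 9 mm from the middle of the line. It started about 7 mm off, and I did not correct that.

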